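# Slide the dial gauge to the cleaning stand and spray it

### The arm

A 6-joint arm with a two-finger parallel gripper is mounted at the origin on a cart in front of the work surface, level with it; the furniture and walls round the work are solid. World frame = base frame: x ahead of the robot, y to its left, z up, the work surface at z = 0. Lengths are in m, angles in rad, forces in N, time in s.
With the tool pointing down it reaches from about 0.3 to 0.875 m from the base axis. Payload 6.4 kg.
Tool frame: the origin (TCP) lies at the very end of the fingers, on their centre line; the grasp point (between the pads) lies 19 mm behind it; z points along the fingers, y is the direction in which the jaws open and shut (so a half turn about z gives the same grasp; the last joint's range is limited). The gripper opens to 85 mm and grips with 20 to 120 N. Pads are 22 mm wide; open, the fingers measure 114 mm over their backs; the gripper's body (76 mm by 85 mm) begins 54 mm behind the grasp point. The pads swing forward as they close: fully open they stand 13 mm farther back than shut.
Start: joints at [-1.495, 0.181, 1.607, -0, 1.354, -0.206], TCP at [0.16, -0.552, 0.201] pointing down, gripper open.
Joint ranges: [-2.99, 2.99], [-0.89, 2.07], [0.3, 2.58], [-1.14, 4.28], [0, 2.63], [-3.12, 3.12]. Speed limits (rad/s): [2.57, 2.57, 3.01, 3.14, 3.14, 3.14].

### API

Orientations are given as a unit quaternion [w, x, y, z].
In Python, from bench import telemetry, imaging, ctrl gives the robot as it stands.
- The arm moves only by the shell command python3 -m pendant 'ROWS' [OPENING]. ROWS is JSON, a list that holds one entry, the list of rows, each a list of 6 numbers: the shift along the tool's x, y, z in units of 200 mm (1.0 is 200 mm), then the turn, a rotation vector about the tool's x, y, z in units of pi rad (1.0 is pi rad). In form: [[[tx, ty, tz, rx, ry, rz], ...]]. A call has 1 to 12 rows; each row shifts and turns the pose as measured when the row begins, along the tool's axes as they then stand; what a row does not reach is not made up. A row lasts 1/8 s, in which the tool goes at most 62.5 mm and 10.7 degrees, less where a joint would pass 70% of its speed; a pose out of reach is approached as far as the arm can. A call with a number of a shift or a turn outside -1 to 1 is refused whole. A call with a gripper value outside its range is refused whole. OPENING is the closure, from 0 (fully open) to 1 (shut), set as the call begins (- or left out, the last holds). The fingers move at their own pace and stop on an object; the grip force is fixed at half the most. Time passes only in rows, so rows that do not move let the fingers close. It gives the time, the measured TCP pose, the force and the opening at its end, in the units of the state.
- telemetry.get_obs(): the state, without advancing time (a new reading comes with each control period).
- imaging.camera(name): name is "scene" or "top" or "wrist"; returns a dict with "pixels" (420x560x3 uint8, blue, green, red), "vfov" (degrees; the focal length in pixels is half the picture's height over the tangent of half this angle, whatever the lens; pixels are square), "cx", "cy" (the principal point, pixels), "R" (3x3) and "t" (3): a world point X has camera coordinates R X + t. Camera axes: x right, y down, z forward; pixel columns grow to the right and rows downward; lengths in m; the calibration is good to about 2 mm. A picture is of the moment at which its call begins. There is no depth.
- ctrl.hand_in(): hands the job in, once; it reports no verdict.
The state is a dict: "time_s": time; "q": joint angles; "dq": joint speeds; "joint_efforts": joint torques, N m; "eef_pos": TCP position; "eef_rot": TCP orientation; "wrist_force": force on the tool from outside, world axes, zero at the start; "torque": the same for the moment, N m; "opening": opening from 0.0 (shut) to 1.0 (fully open).
Only numpy, scipy, OpenCV 4.12 (cv2) and the standard library are available. Lean on these libraries where they do the work, as an engineer would, in place of code of your own. Each camera call takes 0.05 s, during which the arm holds its last target.

### The job

Gently slide the dial tyre gauge across the console, without lifting it, until its round body rests against the middle of the padded stop in front of the spray canister; the gauge is delicate and must never be pushed or squeezed with more than about 10 N. Once it lies there and you have let go of it, press the canister's sprung nozzle cap well down and let it spring back up. Do not press the cap before the gauge is in place, and leave the other things where they are.

Things in the scene. Friction and masses are not known exactly. Their poses are not given: they have to be found in the camera images.
- gauge_dial (a point): Dial tyre gauge lying loose on the console: black round body, 66 mm diameter, 26 mm high, white dial up, with a straight pale stem 12 to 18 mm thick out of its rim. About 0.18 kg; sliding takes 1 to 3 N, 10 N is its limit. This point: centre of the round body, half-way up (z = 13 mm). z up; the stem points along -y, centre line level with this point, and ends 93 mm from it.
- stop_face (a point): Centre of the padded stop's front face when the stop is out (unloaded), 13 mm above the surface; fixed to the stand. The stop is a flat upright grey padded plate, 90 mm wide, from 6 to 36 mm above the surface. x points level from the face to the canister, y along the pad, z up. A gauge touching the pad's middle has its round body's centre at (-33, 0, 0) mm here.
- stop_pad (a joint): How far the padded stop is pushed in toward the canister, in m: 0 out, 0.010 fully in. It yields on springs, 0.2 N per mm, damped, and is rigid at 10 mm; the gauge's friction holds it where it is let go, still touching.
- stand: Cleaning stand fixed to the console: dark base 100 x 110 x 10 mm with an upright silver spray canister (66 mm diameter) clamped on it. Origin on the surface on the canister's axis, 75 mm behind the stop's face; x points from the stop to the canister.
- cap_top (a point): Centre of the top of the white nozzle cap on the canister, 190 mm above the console when up: a round cap, 37 mm in diameter, 22 mm high, top nearly flat (32 mm), with a short spout toward the stop. It moves straight down when pressed on top.
- nozzle_cap (a joint): Travel of the nozzle cap in m: 0 up, 0.010 fully down. A spring returns it: about 2 N to start it, about 5.3 N fully down, rigid beyond that.
- torch: Bystander: black pocket torch, 124 mm long, lying on the console to the right of the stand; origin under its middle, long axis y.
- tape_roll: Bystander: yellow roll of tape, 94 mm in diameter, 19 mm high, lying flat; origin under its centre.
- magnet_block: Bystander: black holding magnet 55 x 45 x 43 mm with a wire bail; origin under its centre.
- weight_pliers: Bystander: pliers with red grips, 65 x 162 x 18 mm, lying flat; origin under the middle, long axis y.
There are look-alikes about, which are no part of the job. Of the things that look like the part that bears gauge_dial, the smaller one is meant.

How it is judged:
By the outcome, as a careful person would: the job done as asked, in the order asked, and still so for the second after the job is handed in, with the robot touching nothing.
It also fails if it takes over 56 s, if anything falls off the work surface, if the arm or the gripper's body presses on something with over 40 N, if the wrist force passes 120 N, or if a joint passes its speed limit or range.

## Working session

There is one attempt and no reset: what is moved stays moved. The work goes in short steps, Python scripts to look and compute and a shell command to move; the robot and the scene stay as the last step left them, time stands still between calls to the robot, and variables do not carry over. Pictures are saved under pics/ and viewed, and the job is handed in when it is done.

```bash
mkdir -p pics; cat > h.py <<'E'
import numpy as np, cv2
from bench import telemetry, imaging, ctrl
def shot(n,f,crop=None,s=1):
    c=imaging.camera(n); im=np.ascontiguousarray(c["pixels"])
    np.savez(f'pics/{f}.npz',**{k:c[k] for k in("pixels","vfov","cx","cy","R","t")})
    if crop: im=im[crop[1]:crop[3],crop[0]:crop[2]]
    if s!=1: im=cv2.resize(im,None,fx=s,fy=s,interpolation=cv2.INTER_CUBIC)
    cv2.imwrite(f'pics/{f}.png',im); return c
def ray(c,u,v,z):
    f=210/np.tan(np.radians(float(c["vfov"]))/2)
    R=np.array(c["R"]);t=np.array(c["t"])
    d=R.T@np.array([(u-c["cx"])/f,(v-c["cy"])/f,1]);o=-R.T@t
    return o+d*(z-o[2])/d[2]
def proj(c,X):
    f=210/np.tan(np.radians(float(c["vfov"]))/2)
    p=np.array(c["R"])@np.array(X)+np.array(c["t"])
    return f*p[0]/p[2]+c["cx"],f*p[1]/p[2]+c["cy"]
def load(f): return dict(np.load(f'pics/{f}.npz'))
E
python3 - <<'E'
from h import *
for n in("scene","top","wrist"):
    c=shot(n,n+"0"); print(n,c["vfov"],c["cx"],c["cy"],-np.array(c["R"]).T@np.array(c["t"]))
print(telemetry.get_obs())
E
```

```text
scene 42.264490948879924 284.4866469096061 205.92361313343488 [-0.24593648 -0.94943026  1.19697597]
top 57.94002290937988 283.5355663262178 210.93529427297457 [ 0.33284665 -0.12627802  0.99451691]
wrist 61.25382619745298 275.96122717547684 207.18430725165825 [ 0.23907577 -0.52930761  0.37209692]
{'time_s': 0.15, 'q': array([-1.49533038e+00,  1.81398718e-01,  1.60777725e+00,  1.53155023e-05,
        1.35381548e+00, -2.06299564e-01]), 'dq': array([ 0.00214734, -0.00275787, -0.00323356, -0.0009661 ,  0.00132981,
        0.00015529]), 'joint_efforts': array([ 1.12897043e-03, -4.45264757e+01, -3.51694429e+01, -3.30578905e-04,
        5.79559448e-03, -3.81322195e-06]), 'eef_pos': array([ 0.15986583, -0.55183987,  0.20017573]), 'eef_rot': array([-6.97412352e-04,  9.90092418e-01,  1.40415504e-01,  5.31807452e-05]), 'wrist_force': array([-0.06676364,  0.18844748, -0.35987912]), 'torque': array([ 0.07637506, -0.02390958, -0.00904141]), 'opening': 1.000014177704448}
```

View pics/scene0.png

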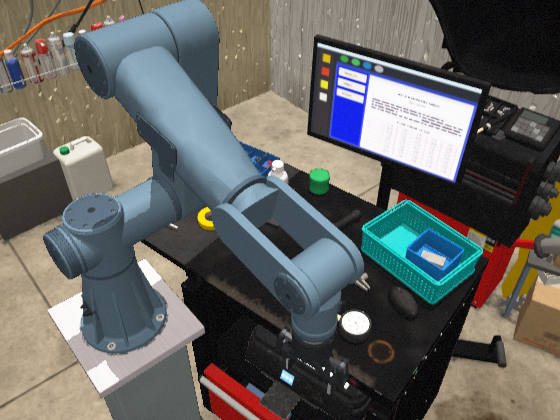

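View pics/top0.png

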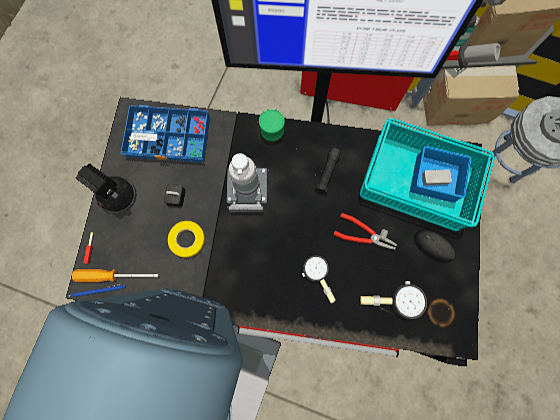

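View pics/wrist0.png

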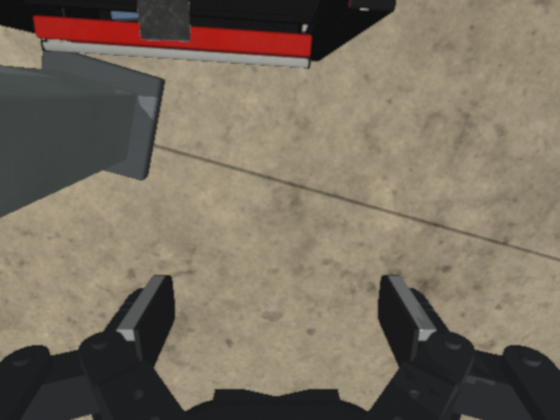

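The top view shows the smaller gauge at about (316,268) with its stem running to (331,300). The larger look-alike is at (411,301). The stand is near (245,185), with its stop at about (246,208). I'll enlarge this area.

```bash
python3 - <<'E'
from h import *
c=load("top0"); im=c["pixels"]
cv2.imwrite("pics/a.png",cv2.resize(im[140:225,210:290],None,fx=7,fy=7,interpolation=cv2.INTER_CUBIC))
cv2.imwrite("pics/b.png",cv2.resize(im[245:315,290:370],None,fx=8,fy=8,interpolation=cv2.INTER_CUBIC))
E
```

```text
(no output)
```

View pics/a.png

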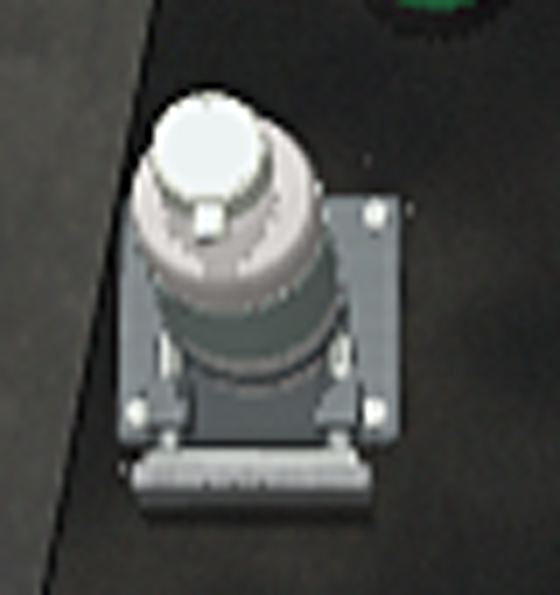

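View pics/b.png

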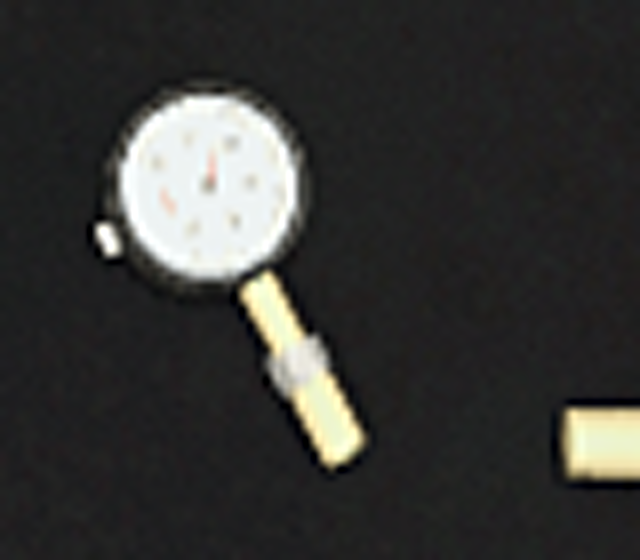

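```bash
python3 - <<'E'
from h import *
c=load("top0")
A=lambda x,y:(210+(x+.5)/7-.5,140+(y+.5)/7-.5)
B=lambda x,y:(290+(x+.5)/8-.5,245+(y+.5)/8-.5)
def p(n,uv,z): r=ray(c,*uv,z); print(n,np.round(r,4)); return r
g=p("dial",B(209,186),.026)
g2=p("body",B(207,188),.02)
s=p("stem end",B(345,455),.013); p("stem start",B(257,283),.013)
print(np.linalg.norm((s-g)[:2]),np.degrees(np.arctan2(*(s-g)[1::-1])))
cp=p("cap",A(208,148),.19)
p("capL",A(150,148),.19);p("capR",A(266,148),.19)
l=p("padL front top",A(138,488),.036); r=p("padR",A(371,488),.036); print(np.linalg.norm(l-r))
l2=p("padLb",A(135,458),.036); r2=p("padRb",A(362,452),.036)
for n,q in dict(bl=(120,440),br=(400,440),tr=(400,200)).items(): p(n,A(*q),.01)
for n,q,z in (("torch",(328,170),.012),("tape",(186,239),.019),("pliers",(368,235),.015),("big",(411,301),.03),("bigstem",(362,300),.015),("mag",(174,195),.03)): p(n,q,z)
E
```

```text
dial [ 0.4432 -0.174   0.026 ]
body [ 0.4431 -0.174   0.02  ]
stem end [ 0.3804 -0.2427  0.013 ]
stem start [ 0.4211 -0.1992  0.013 ]
0.09302864841930343 -132.4400167435986
cap [0.5902 0.075  0.19  ]
capL [0.5836 0.0925 0.19  ]
capR [0.5967 0.0575 0.19  ]
padL front top [0.5057 0.0872 0.036 ]
padR [0.5362 0.0062 0.036 ]
0.08660649333403068
padLb [0.516  0.0927 0.036 ]
padRb [0.5479 0.0143 0.036 ]
bl [0.5255 0.1068 0.01  ]
br [0.5633 0.0062 0.01  ]
tr [0.6541 0.0414 0.01  ]
torch [ 0.7075 -0.1179  0.012 ]
tape [0.3958 0.1659 0.019 ]
pliers [ 0.573  -0.2745  0.015 ]
big [ 0.4487 -0.4219  0.03  ]
bigstem [ 0.4095 -0.3104  0.015 ]
mag [0.4914 0.2402 0.03  ]
```

```bash
cat >> h.py <<'E'
from scipy.spatial.transform import Rotation as Ro
def plan(tgt,yaw=None,n=1):
    "needed total shift in tool units (current axes) and turn about tool z; levels the tool too"
    o=telemetry.get_obs(); q=o["eef_rot"]; R=Ro.from_quat([q[1],q[2],q[3],q[0]])
    d=R.inv().apply(np.array(tgt)-o["eef_pos"])/.2
    m=R.as_matrix(); y=np.degrees(np.arctan2(m[1,0],m[0,0]))
    if yaw is None: yaw=y
    T=Ro.from_euler('z',yaw,degrees=True)*Ro.from_euler('x',180,degrees=True)
    rv=(R.inv()*T).as_rotvec()/np.pi
    print("t",round(o["time_s"],2),"pos",np.round(o["eef_pos"],4),"yaw",round(y,2),"F",np.round(o["wrist_force"],2),"open",round(o["opening"],3))
    print("shift/row",np.round(d/n,4),"turn total",np.round(rv,4))
E
python3 -m pendant '[[[0.213,-0.164,0,0,0,0],[0.213,-0.164,0,0,0,0],[0.213,-0.164,0,0,0,0],[0.213,-0.164,0,0,0,0],[0.213,-0.164,0,0,0,0],[0.213,-0.164,0,0,0,0],[0.213,-0.164,0,0,0,0],[0.213,-0.164,0,0,0,0]]]' 0.36
python3 -c "
from h import *
plan((.4149,-.2052,.15),228)"
```

```text
time_s: 1.15
eef_pos: [0.4194, -0.1971, 0.1991]
eef_rot: [-0.001, 0.991, 0.136, 0.0]
wrist_force: [1.0, -0.1, -1.4]
opening: 0.638
t 1.15 pos [ 0.4194 -0.1971  0.1991] yaw 15.66 F [ 1.02 -0.11 -1.43] open 0.638
shift/row [-0.0328  0.0337  0.2452] turn total [-7.000e-04  9.000e-04  8.204e-01]
```

```bash
python3 -m pendant '[[[0,0,0,0,0,-0.059],[0,0,0,0,0,-0.059],[0,0,0,0,0,-0.059],[0,0,0,0,0,-0.059],[0,0,0,0,0,-0.059],[0,0,0,0,0,-0.059],[0,0,0,0,0,-0.059],[0,0,0,0,0,-0.059],[0,0,0,0,0,-0.059],[0,0,0,0,0,-0.059]]]'
python3 -m pendant '[[[0,0,0,0,0,-0.059],[0,0,0,0,0,-0.059],[0,0,0,0,0,-0.059],[0,0,0,0,0,-0.059],[0,0,0,0,0,-0.059],[0,0,0,0,0,-0.059],[0,0,0,0,0,-0.059],[0,0,0,0,0,-0.059],[0,0,0,0,0,-0.059],[0,0,0,0,0,-0.059]]]'
python3 -c "
from h import *
plan((.4149,-.2052,.10),228); print(telemetry.get_obs()['q'])"
```

```text
time_s: 2.4
eef_pos: [0.4199, -0.1905, 0.1966]
eef_rot: [-0.003, 0.475, 0.88, 0.002]
wrist_force: [-0.1, 1.2, 0.7]
opening: 0.64
time_s: 3.65
eef_pos: [0.4204, -0.1856, 0.194]
eef_rot: [-0.004, -0.424, 0.906, 0.005]
wrist_force: [-0.2, 0.7, -0.3]
opening: 0.642
t 3.65 pos [ 0.4204 -0.1856  0.194 ] yaw -129.85 F [-0.23  0.72 -0.27] open 0.642
shift/row [ 0.0917 -0.047   0.4696] turn total [ 0.0037 -0.0008  0.0119]
[-6.73359954e-01 -6.85750500e-02  1.88349396e+00 -2.16501969e-03
  1.33847430e+00 -3.11883131e+00]
```

```bash
python3 -m pendant '[[[0.046,-0.024,0.1,0.0018,0,0.017],[0.046,-0.024,0.14,0.0018,0,0.017],[0,0,0,0,0,0],[0,0,0,0,0,0]]]'
python3 -c "
from h import *
plan((.4149,-.2052,.10),224); print(telemetry.get_obs()['q'][5]); shot('wrist','w1'); shot('top','t1');shot('scene','s1')"
```

```text
time_s: 4.15
eef_pos: [0.4154, -0.2055, 0.1457]
eef_rot: [-0.001, -0.374, 0.927, -0.001]
wrist_force: [-0.1, -1.0, -0.3]
opening: 0.64
t 4.15 pos [ 0.4154 -0.2055  0.1457] yaw -136.06 F [-0.15 -1.02 -0.27] open 0.64
shift/row [2.000e-04 3.200e-03 2.284e-01] turn total [-0.0002 -0.0008 -0.0003]
-3.05111101818399
```

View pics/w1.png

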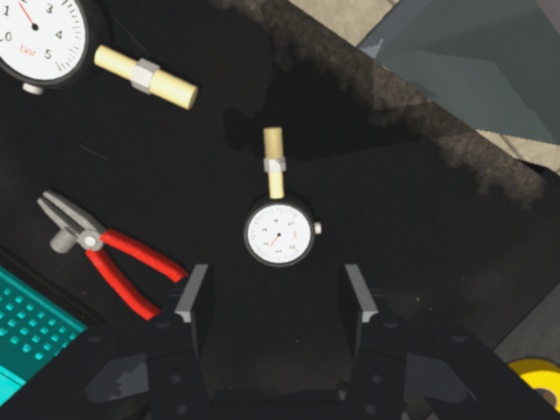

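View pics/s1.png

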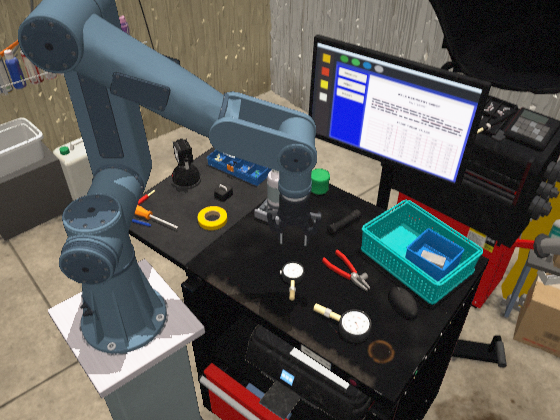

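```bash
python3 - <<'E'
from h import *
c=load("w1"); print(ray(c,280,234,.026),ray(c,280,233,.02),ray(c,273,127,.013))
g=ray(c,280,234,.026); print(proj(c,(*g[:2],0.026)))
# fingertips
for u,v in((196,265),(208,265),(345,265),(358,265)): print(u,ray(c,u,v,.150))
E
python3 -c "
import cv2;i=cv2.imread('pics/w1.png')[250:420,90:470];cv2.imwrite('pics/w1c.png',cv2.resize(i,None,fx=2,fy=2))"
```

```text
[ 0.44357221 -0.17482108  0.026     ] [ 0.44462246 -0.1737239   0.02      ] [ 0.38166974 -0.24306651  0.013     ]
(np.float64(279.9999999999994), np.float64(234.00000000000034))
196 [ 0.45078974 -0.23112582  0.15      ]
208 [ 0.44639115 -0.22657754  0.15      ]
345 [ 0.39621438 -0.1746932   0.15      ]
358 [ 0.39145694 -0.16977386  0.15      ]
```

View pics/w1c.png

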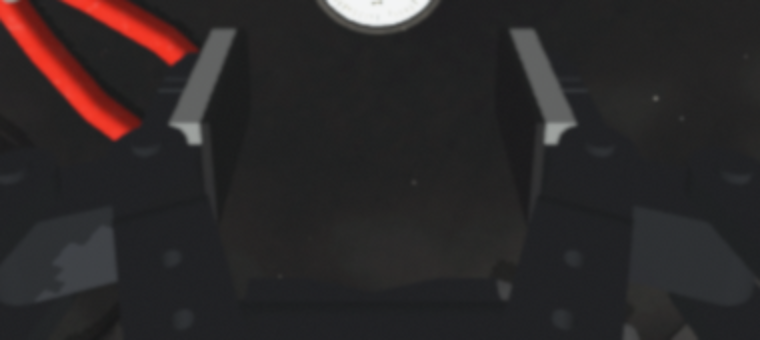

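```bash
python3 - <<'E'
from h import *
from scipy.optimize import least_squares
c=load("w1"); yaw=np.radians(-136.06); xt=np.array([np.cos(yaw),np.sin(yaw),0]); yt=np.array([np.sin(yaw),-np.cos(yaw),0])
P=np.array([.4154,-.2055,.1457])
# fits: unknown gap, delta for given edge offset e
for e in(0,6,11):
  f=lambda p:np.r_[np.array(proj(c,P+xt*e/1000+yt*p[0]/2+[0,0,p[1]]))-(208.5,265),np.array(proj(c,P+xt*e/1000-yt*p[0]/2+[0,0,p[1]]))-(345,265)]
  s=least_squares(f,[.054,.005]); print(e,s.x,s.fun)
# start pic, fully open
print(proj(c,P), proj(c,P+xt*.011))
R=np.array(c["R"]); print(R@xt,R@yt,R@[0,0,-1])
E
```

```text
0 [-0.06564918  0.01892537] [ 0.98681739 -0.11492014  0.98543745  0.10230865]
6 [-0.06071831  0.03043825] [ 1.09673389 -0.11630744  1.09523874  0.10092034]
11 [-0.0566093   0.04003221] [ 1.20295683 -0.11777927  1.20135034  0.09944747]
(np.float64(277.61213021540385), np.float64(248.3254989103347)) (np.float64(277.66128311516843), np.float64(229.077080637745))
[ 8.73194191e-04 -9.49603401e-01 -3.13452736e-01] [ 0.99999813  0.00136935 -0.00136272] [ 0.00172327 -0.31345096  0.94960282]
```

```bash
python3 - <<'E'
from h import *
c=load("s1"); yaw=np.radians(-136.06); xt=np.array([np.cos(yaw),np.sin(yaw),0]); yt=np.array([np.sin(yaw),-np.cos(yaw),0])
P=np.array([.4154,-.2055,.1457])
im=c["pixels"][180:300,250:350]; S=6
im=cv2.resize(im,None,fx=S,fy=S,interpolation=cv2.INTER_CUBIC)
im=cv2.convertScaleAbs(im,alpha=2.0,beta=20)
for k,X in enumerate([P,P+yt*.028,P-yt*.028,P+yt*.028+[0,0,.04],P-yt*.028+[0,0,.04]]):
    u,v=proj(c,X); print(u,v); cv2.circle(im,(int((u-250+.5)*S),int((v-180+.5)*S)),3,(0,0,255) if k<3 else (0,255,0),-1)
cv2.imwrite("pics/s1c.png",im)
E
```

```text
293.5139468692613 252.31261395671055
283.03212595658084 251.41554621146383
304.02693166049033 253.21234880631778
283.12583666392345 240.82610130693473
304.51616724936054 242.62465332839923
```

View pics/s1c.png

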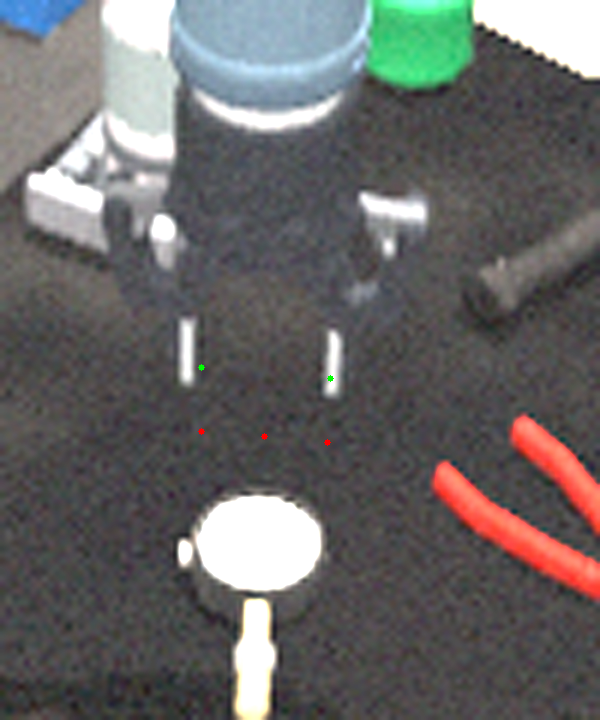

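```bash
python3 - <<'E'
from h import *
from scipy.optimize import least_squares
w=load("w1");s=load("s1"); yaw=np.radians(-136.06); xt=np.array([np.cos(yaw),np.sin(yaw),0]); yt=np.array([np.sin(yaw),-np.cos(yaw),0])
P=np.array([.4154,-.2055,.1457])
for (wl,sl) in (((208.5,265),(282.2,243.8)),((345,265),(304.2,245.4))):
  for other in (sl,(sl[1] and ((304.2,245.4) if sl[0]<290 else (282.2,243.8)))):
    f=lambda p:np.r_[np.array(proj(w,P+xt*p[0]+yt*p[1]+[0,0,p[2]]))-wl,np.array(proj(s,P+xt*p[0]+yt*p[1]+[0,0,p[2]]))-other]
    r=least_squares(f,[0,0.03,0.01]); print(r.x*1000,np.round(r.fun,1))
E
```

```text
[ 53.06003025 -11.49432042 120.56488282] [ 0.9 -0.7 14.8 -9.5]
[ 12.14015775 -28.31519471  42.31701708] [ 0.  -0.   0.1 -0.1]
[41.4387786  14.89548314 98.12093192] [ -1.7  -0.6 -17.5  -8.8]
[10.23539504 28.16413905 38.4992531 ] [0.1 0.  0.4 0.2]
```

```bash
python3 - <<'E'
from h import *
w=load("w1")["pixels"][190:330,150:410]
cv2.imwrite("pics/wc.png",cv2.convertScaleAbs(cv2.resize(w,None,fx=3,fy=3,interpolation=cv2.INTER_CUBIC),alpha=5,beta=-90))
w=load("wrist0")["pixels"][200:400,100:460]
cv2.imwrite("pics/wc0.png",cv2.resize(w,None,fx=2.2,fy=2.2))
E
```

```text
(no output)
```

View pics/wc.png

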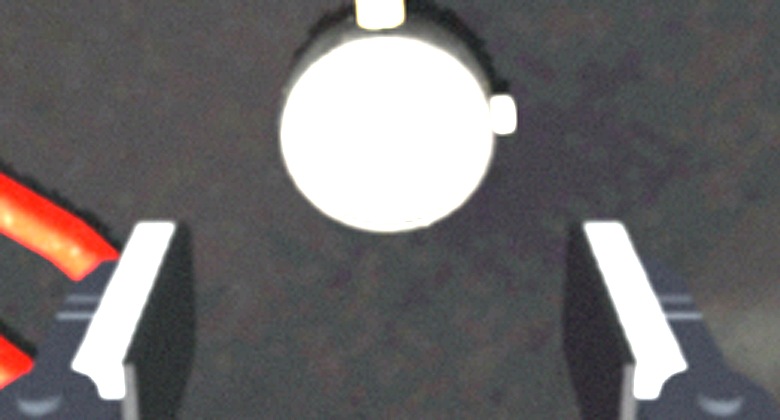

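View pics/wc0.png

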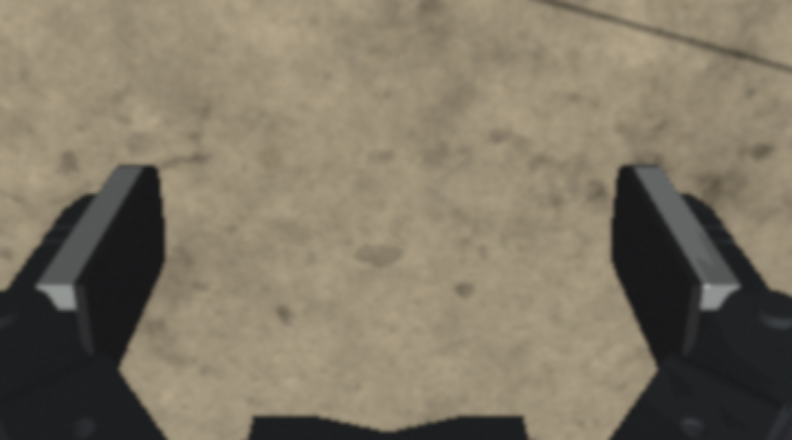

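```bash
python3 -m pendant '[[[0,0,0.12,0,0,0],[0,0,0.12,0,0,0],[0,0,0.12,0,0,0],[0,0,0.12,0,0,0],[0,0,0,0,0,0]]]'
python3 - <<'E'
from h import *
plan((.4149,-.2052,.006),224)
c=shot('scene','s2'); w=shot('wrist','w2'); shot('top','t2')
o=telemetry.get_obs();P=o["eef_pos"]
im=cv2.resize(c["pixels"][200:300,250:350],None,fx=6,fy=6,interpolation=cv2.INTER_CUBIC)
u,v=proj(c,P);print(u,v);cv2.circle(im,(int((u-250+.5)*6),int((v-200+.5)*6)),3,(0,0,255),-1)
im=cv2.convertScaleAbs(im,alpha=2,beta=20)
cv2.imwrite("pics/s2c.png",im)
E
```

```text
time_s: 4.92
eef_pos: [0.4197, -0.2078, 0.0525]
eef_rot: [0.001, -0.376, 0.927, -0.005]
wrist_force: [-0.1, 0.3, 0.4]
opening: 0.639
t 4.92 pos [ 0.4197 -0.2078  0.0525] yaw -135.85 F [-0.13  0.29  0.39] open 0.639
shift/row [0.0078 0.0286 0.232 ] turn total [-0.0035 -0.0005  0.0008]
295.4326663698006 274.7835548433565
```

View pics/s2c.png

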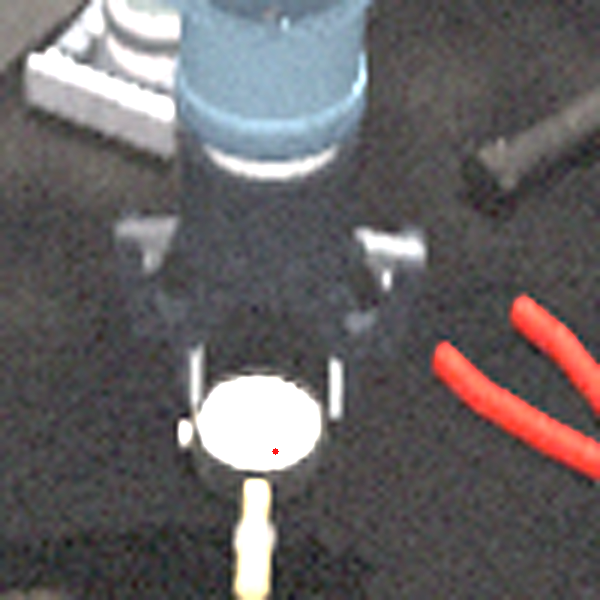

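View pics/w2.png

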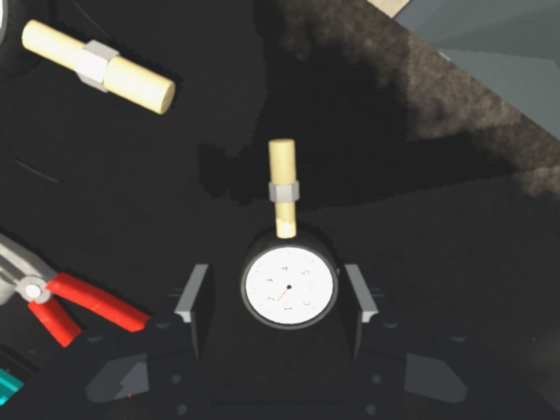

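```bash
python3 - <<'E'
from h import *
c=load("s2")
im=cv2.resize(c["pixels"][248:290,272:316],None,fx=13,fy=13,interpolation=cv2.INTER_NEAREST)
cv2.imwrite("pics/s2d.png",im)
t=load("t2"); im=cv2.resize(t["pixels"][200:340,240:400],None,fx=4,fy=4,interpolation=cv2.INTER_CUBIC)
cv2.imwrite("pics/t2c.png",cv2.convertScaleAbs(im,alpha=1.7,beta=10))
o=telemetry.get_obs(); print(proj(t,o["eef_pos"]))
E
```

```text
(np.float64(327.3365044922715), np.float64(280.2959913503285))
```

View pics/s2d.png

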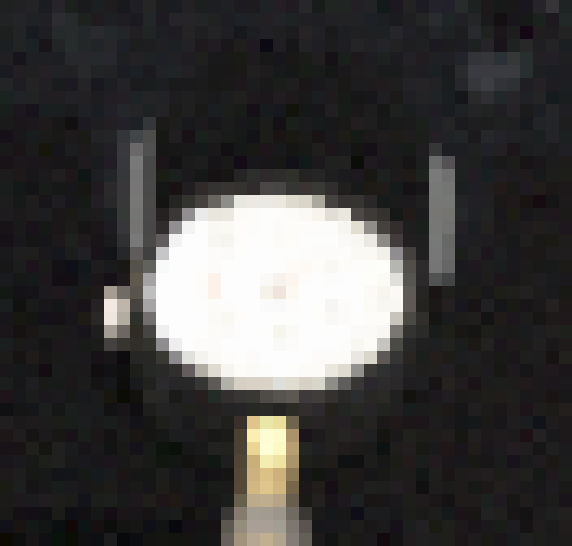

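View pics/t2c.png

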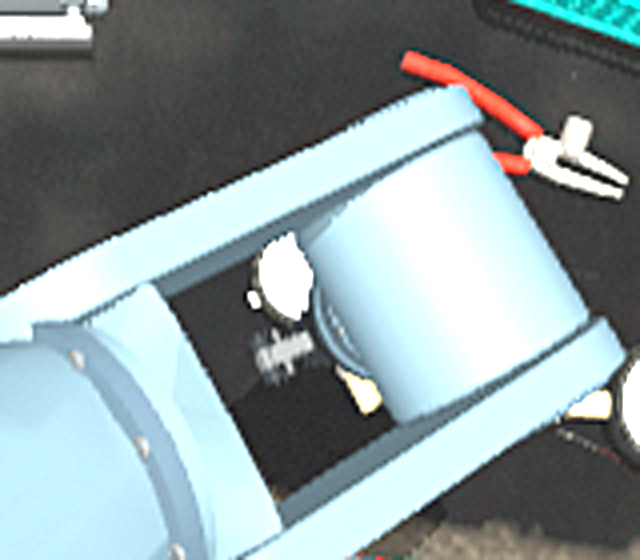

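```bash
python3 -m pendant '[[[0.008,0.029,0.05,-0.003,0,0],[0,0,0.08,0,0,0],[0,0,0.07,0,0,0],[0,0,0,0,0,0]]]'
python3 - <<'E'
from h import *
plan((.4149,-.2052,.006),224)
c=shot('scene','s3'); w=shot('wrist','w3')
cv2.imwrite("pics/s3d.png",cv2.resize(c["pixels"][250:300,262:316],None,fx=11,fy=11,interpolation=cv2.INTER_NEAREST))
E
```

```text
time_s: 5.58
eef_pos: [0.417, -0.2072, 0.0136]
eef_rot: [0.001, -0.376, 0.927, -0.004]
wrist_force: [0.4, -0.7, 0.3]
opening: 0.638
t 5.58 pos [ 0.417  -0.2072  0.0136] yaw -135.85 F [ 0.45 -0.67  0.31] open 0.638
shift/row [0.0008 0.0149 0.0377] turn total [-0.0029 -0.0003  0.0008]
```

View pics/s3d.png

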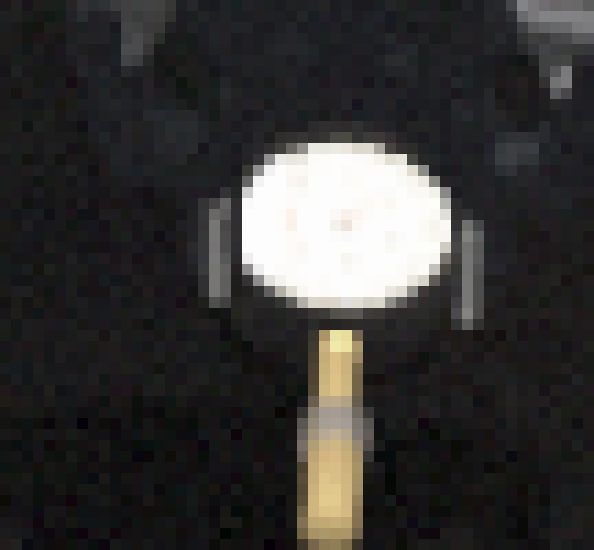

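View pics/w3.png

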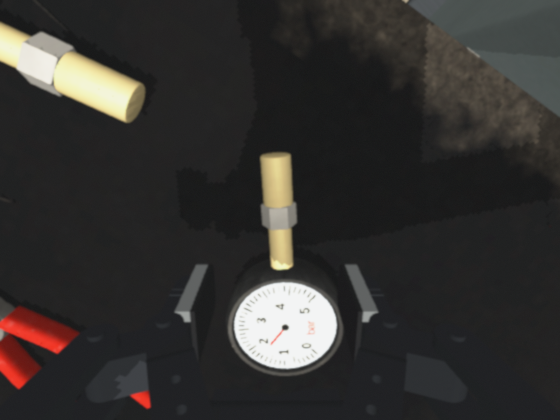

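```bash
python3 -m pendant '[[[0,0.012,0.025,-0.003,0,0],[0,0,0.018,0,0,0],[0,0,0,0,0,0]]]'
python3 -m pendant '[[[0,0,0.012,0,0,0],[0,0,0,0,0,0]]]'
python3 -m pendant '[[[0,0,0.012,0,0,0],[0,0,0,0,0,0]]]'
```

```text
time_s: 6.05
eef_pos: [0.4167, -0.2066, 0.0062]
eef_rot: [0.0, -0.376, 0.927, -0.001]
wrist_force: [-0.0, 0.1, 1.1]
opening: 0.644
time_s: 6.3
eef_pos: [0.4169, -0.2067, 0.0038]
eef_rot: [0.0, -0.376, 0.927, -0.001]
wrist_force: [-0.1, -0.8, -0.2]
opening: 0.64
time_s: 6.55
eef_pos: [0.417, -0.2068, 0.0014]
eef_rot: [0.0, -0.376, 0.927, -0.002]
wrist_force: [-0.1, -0.2, -0.2]
opening: 0.638
```

```bash
python3 -m pendant '[[[0,0,0.012,0,0,0],[0,0,0,0,0,0]]]'
python3 -m pendant '[[[0,0,0.012,0,0,0],[0,0,0,0,0,0]]]'
python3 -m pendant '[[[0,0,0.012,0,0,0],[0,0,0,0,0,0]]]'
python3 - <<'E'
from h import *
plan((.4149,-.2052,.006),224)
c=shot('scene','s4'); w=shot('wrist','w4')
cv2.imwrite("pics/s4d.png",cv2.resize(c["pixels"][250:300,262:316],None,fx=11,fy=11,interpolation=cv2.INTER_NEAREST))
cv2.imwrite("pics/w4e.png",cv2.convertScaleAbs(w["pixels"],alpha=2.5,beta=0))
E
```

```text
time_s: 6.8
eef_pos: [0.417, -0.2068, -0.0012]
eef_rot: [0.0, -0.376, 0.927, -0.002]
wrist_force: [0.5, 0.5, -0.3]
opening: 0.639
time_s: 7.05
eef_pos: [0.417, -0.2068, -0.0038]
eef_rot: [0.0, -0.376, 0.927, -0.002]
wrist_force: [-0.7, 1.7, -0.6]
opening: 0.641
time_s: 7.3
eef_pos: [0.417, -0.2068, -0.0064]
eef_rot: [0.0, -0.376, 0.927, -0.002]
wrist_force: [0.2, 0.5, -0.3]
opening: 0.641
t 7.3 pos [ 0.417  -0.2068 -0.0064] yaw -135.84 F [ 0.2   0.46 -0.26] open 0.641
shift/row [ 0.0021  0.0128 -0.0618] turn total [-0.001  -0.0002  0.0009]
```

View pics/s4d.png

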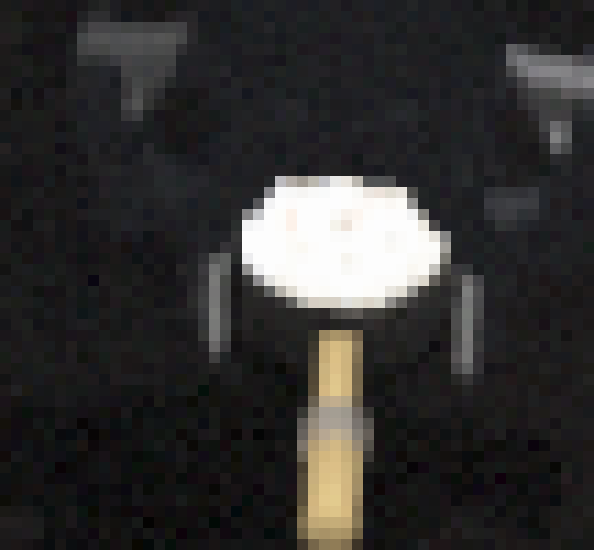

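View pics/w4e.png

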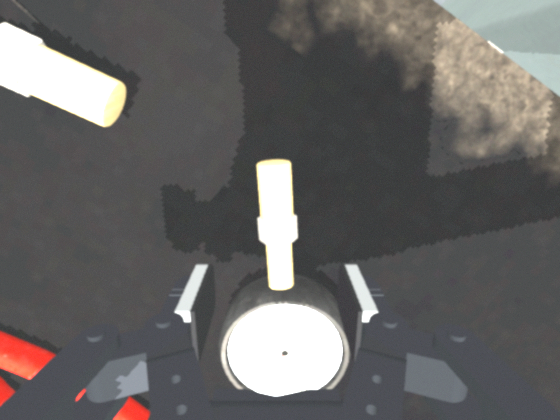

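```bash
python3 -m pendant '[[[0,0.012,0.014,0,0,0],[0,0,0.014,0,0,0],[0,0,0.012,0,0,0],[0,0,0.012,0,0,0],[0,0,0,0,0,0]]]'
python3 -m pendant '[[[0,0,0.012,0,0,0],[0,0,0,0,0,0]]]'
python3 -m pendant '[[[0,0,0.012,0,0,0],[0,0,0,0,0,0]]]'
python3 - <<'E'
from h import *
plan((.4149,-.2052,.006),224)
c=shot('scene','s5'); w=shot('wrist','w5')
cv2.imwrite("pics/s5d.png",cv2.resize(c["pixels"][250:300,262:316],None,fx=11,fy=11,interpolation=cv2.INTER_NEAREST))
cv2.imwrite("pics/w5e.png",cv2.convertScaleAbs(w["pixels"],alpha=2.5,beta=0))
E
```

```text
time_s: 8.02
eef_pos: [0.4153, -0.205, -0.0174]
eef_rot: [0.0, -0.376, 0.927, -0.002]
wrist_force: [-0.6, 0.0, 0.5]
opening: 0.637
time_s: 8.28
eef_pos: [0.4154, -0.2051, -0.0199]
eef_rot: [0.0, -0.376, 0.927, -0.002]
wrist_force: [-0.2, 0.5, 0.4]
opening: 0.635
time_s: 8.52
eef_pos: [0.4155, -0.2052, -0.0224]
eef_rot: [0.001, -0.376, 0.927, -0.002]
wrist_force: [-0.6, -0.8, -0.7]
opening: 0.639
t 8.53 pos [ 0.4155 -0.2052 -0.0224] yaw -135.84 F [-0.64 -0.85 -0.73] open 0.639
shift/row [ 0.0022  0.0014 -0.142 ] turn total [-0.0012 -0.0001  0.0009]
```

View pics/s5d.png

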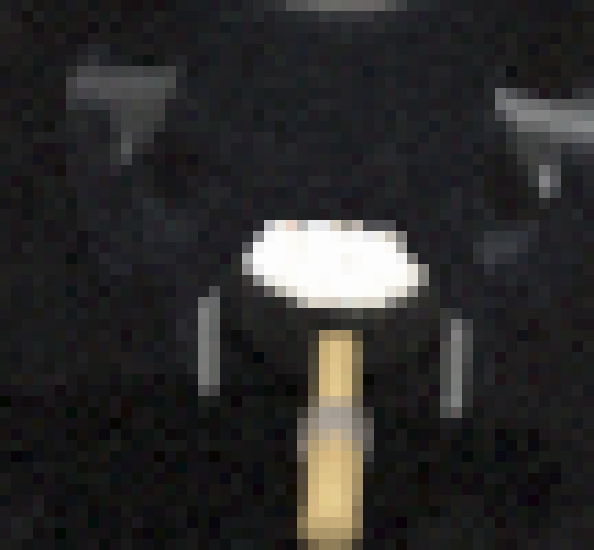

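View pics/w5e.png

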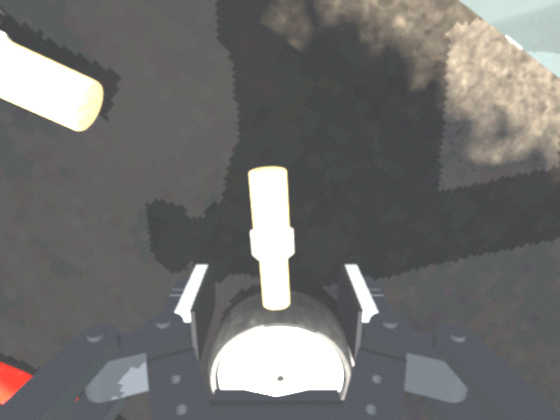

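```bash
python3 -m pendant '[[[0,0,0.013,0,0,0],[0,0,0,0,0,0]]]'
python3 -m pendant '[[[0,0,0.013,0,0,0],[0,0,0,0,0,0]]]'
python3 -m pendant '[[[0,0,0.011,0,0,0],[0,0,0,0,0,0]]]'
python3 - <<'E'
from h import *
plan((.4149,-.2052,.006),224)
c=shot('scene','s6'); w=shot('wrist','w6')
cv2.imwrite("pics/s6d.png",cv2.convertScaleAbs(cv2.resize(c["pixels"][250:300,262:316],None,fx=11,fy=11,interpolation=cv2.INTER_NEAREST),alpha=2.5))
cv2.imwrite("pics/w6e.png",cv2.convertScaleAbs(w["pixels"],alpha=2.5,beta=0))
E
```

```text
time_s: 8.88
eef_pos: [0.4157, -0.2054, -0.0249]
eef_rot: [0.001, -0.376, 0.927, -0.002]
wrist_force: [0.7, 0.2, 0.8]
opening: 0.636
time_s: 9.12
eef_pos: [0.4156, -0.2054, -0.0277]
eef_rot: [0.001, -0.376, 0.927, -0.002]
wrist_force: [0.0, -0.0, 0.1]
opening: 0.641
time_s: 9.38
eef_pos: [0.4157, -0.2054, -0.0301]
eef_rot: [0.001, -0.376, 0.927, -0.002]
wrist_force: [-0.7, -0.1, -0.1]
opening: 0.643
t 9.38 pos [ 0.4157 -0.2054 -0.0301] yaw -135.84 F [-0.7  -0.08 -0.14] open 0.643
shift/row [ 0.0023  0.0025 -0.1805] turn total [-0.0013 -0.0001  0.0009]
```

View pics/s6d.png

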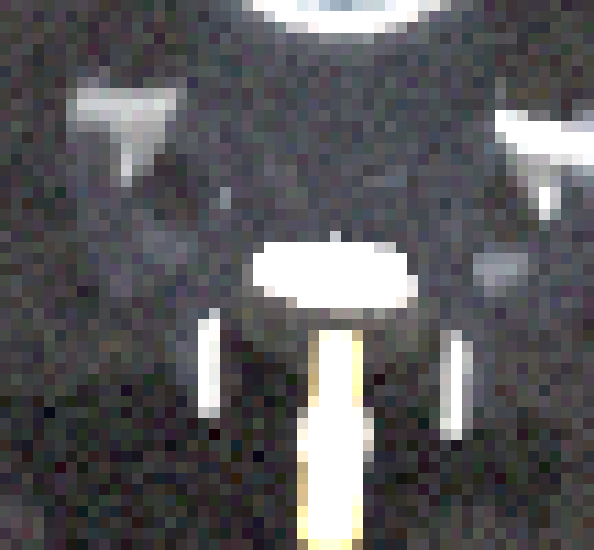

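View pics/w6e.png

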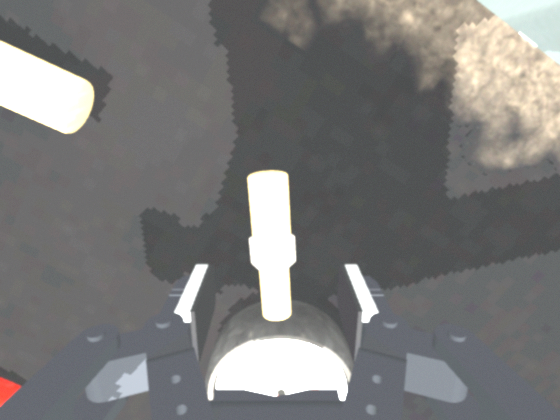

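```bash
python3 - <<'E'
from h import *
from scipy.optimize import least_squares
w=load("w6");s=load("s6"); yaw=np.radians(-135.84); xt=np.array([np.cos(yaw),np.sin(yaw),0]); yt=np.array([np.sin(yaw),-np.cos(yaw),0])
P=np.array([.4157,-.2054,-.0301])
for wl,sl in (((208.5,265),(262+442/11-.5,250+440/11-.5)),((345,265),(262+219/11-.5,250+417/11-.5))):
    f=lambda p:np.r_[np.array(proj(w,P+xt*p[0]+yt*p[1]+[0,0,p[2]]))-wl,np.array(proj(s,P+xt*p[0]+yt*p[1]+[0,0,p[2]]))-sl]
    r=least_squares(f,[0,0.03,0.01]); print(r.x*1000,np.round(r.fun,1), r.x[2]*1000-30.1)
E
```

```text
[ 12.65543472 -27.93990732  43.26457015] [ 0.1 -0.1  0.5 -0.5] 13.164570153158962
[ 9.02407288 28.85464832 36.05707939] [0.1 0.1 0.7 0.5] 5.9570793917439815
```

```bash
python3 -m pendant '[[[-0.02,0,0.015,0,0,0],[-0.02,0,0,0,0,0],[-0.02,0,0,0,0,0],[-0.015,0,0,0,0,0],[-0.01,0,0,0,0,0]]]'
python3 - <<'E'
from h import *
plan((.4149,-.2052,-.033),224)
c=shot('scene','s7'); w=shot('wrist','w7')
a=cv2.resize(c["pixels"][250:300,262:316],None,fx=7,fy=7,interpolation=cv2.INTER_NEAREST)
b=w["pixels"][140:,100:460]; b=cv2.resize(b,(450,350)); cv2.imwrite("pics/m7.png",cv2.convertScaleAbs(np.hstack([a,b]),alpha=2))
E
```

```text
time_s: 10.1
eef_pos: [0.4287, -0.1928, -0.0331]
eef_rot: [0.0, -0.376, 0.927, -0.002]
wrist_force: [-0.8, -0.2, -1.0]
opening: 0.639
t 10.1 pos [ 0.4287 -0.1928 -0.0331] yaw -135.82 F [-0.82 -0.24 -1.01] open 0.639
shift/row [ 0.0925  0.0036 -0.0006] turn total [-0.0014 -0.0003  0.001 ]
```

View pics/m7.png

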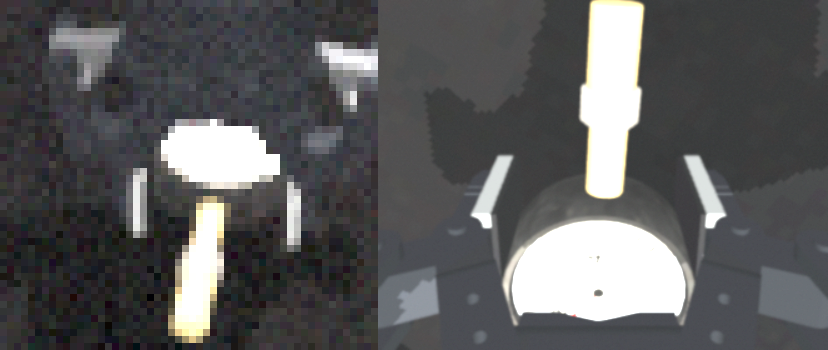

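```bash
python3 -m pendant '[[[-0.012,0.01,0,0,0,0],[-0.0212,0.0184,0,0,0,0],[-0.0212,0.0184,0,0,0,0],[-0.0212,0.0184,0,0,0,0],[-0.0212,0.0184,0,0,0,0],[-0.0212,0.0184,0,0,0,0],[-0.0212,0.0184,0,0,0,0],[-0.0212,0.0184,0,0,0,0]]]'
python3 - <<'E'
from h import *
plan((.4658-.0199,.0277-.0194,-.033),-136)
c=shot('scene','s8'); w=shot('wrist','w8')
a=cv2.resize(c["pixels"][240:290,262:316],None,fx=7,fy=7,interpolation=cv2.INTER_NEAREST)
b=w["pixels"][140:,100:460]; b=cv2.resize(b,(450,350)); cv2.imwrite("pics/m8.png",cv2.convertScaleAbs(np.hstack([a,b]),alpha=2))
E
```

```text
time_s: 11.2
eef_pos: [0.4329, -0.148, -0.0331]
eef_rot: [0.001, -0.376, 0.927, -0.003]
wrist_force: [-0.0, -1.6, -0.1]
opening: 0.637
t 11.2 pos [ 0.4329 -0.148  -0.0331] yaw -135.86 F [-0.03 -1.6  -0.09] open 0.637
shift/row [-0.591   0.5157 -0.0035] turn total [-0.0017 -0.0001  0.0008]
```

View pics/m8.png

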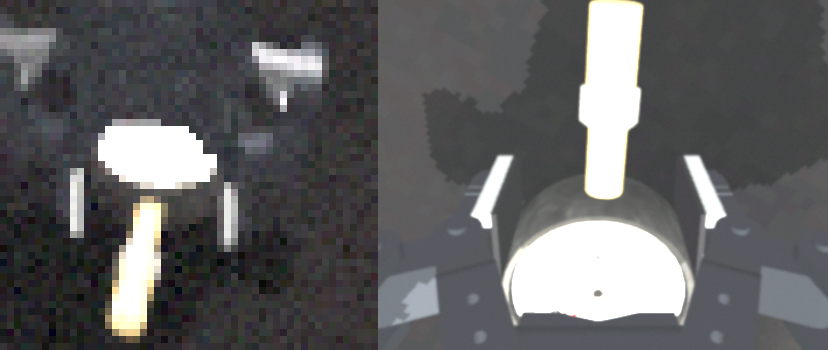

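```bash
python3 -m pendant '[[[-0.0212,0.0184,0,0,0,0],[-0.0212,0.0184,0,0,0,0],[-0.0212,0.0184,0,0,0,0],[-0.0212,0.0184,0,0,0,0],[-0.0212,0.0184,0,0,0,0],[-0.0212,0.0184,0,0,0,0],[-0.0212,0.0184,0,0,0,0],[-0.0212,0.0184,0,0,0,0],[-0.0212,0.0184,0,0,0,0],[-0.0212,0.0184,0,0,0,0],[-0.0212,0.0184,0,0,0,0],[-0.0212,0.0184,0,0,0,0]]]'
python3 - <<'E'
from h import *
c=load("w8"); g=ray(c,276,374.4,.025); print(g, g-[.4329,-.148,0], np.linalg.norm((g-[.4329,-.148,0])[:2]))
plan((.4658-.0199,.0277-.0194,-.033),-136)
E
```

```text
time_s: 12.8
eef_pos: [0.4393, -0.0767, -0.0332]
eef_rot: [0.001, -0.376, 0.927, -0.003]
wrist_force: [-0.8, -0.2, 0.6]
opening: 0.637
[ 0.4533463  -0.12798247  0.025     ] [0.0204463  0.02001753 0.025     ] 0.028613854270023914
t 12.8 pos [ 0.4393 -0.0767 -0.0332] yaw -135.86 F [-0.8  -0.19  0.62] open 0.637
shift/row [-0.3197  0.2817 -0.0027] turn total [-0.0019 -0.0001  0.0008]
```

```bash
python3 -m pendant '[[[-0.021,0.0186,0,0,0,0],[-0.021,0.0186,0,0,0,0],[-0.021,0.0186,0,0,0,0],[-0.021,0.0186,0,0,0,0],[-0.021,0.0186,0,0,0,0],[-0.021,0.0186,0,0,0,0],[-0.021,0.0186,0,0,0,0],[-0.021,0.0186,0,0,0,0],[-0.021,0.0186,0,0,0,0],[-0.021,0.0186,0,0,0,0],[-0.021,0.0186,0,0,0,0],[-0.021,0.0186,0,0,0,0]]]'
python3 - <<'E'
from h import *
plan((.4658-.0204,.0277-.020,-.033),-136)
c=shot('scene','s9'); w=shot('wrist','w9'); t=shot('top','t9')
a=cv2.resize(c["pixels"][180:280,220:320],None,fx=4,fy=4,interpolation=cv2.INTER_CUBIC)
b=cv2.resize(t["pixels"][140:240,200:300],(400,400),interpolation=cv2.INTER_CUBIC); cv2.imwrite("pics/m9.png",cv2.convertScaleAbs(np.hstack([a,b]),alpha=1.6))
E
```

```text
time_s: 14.3
eef_pos: [0.445, -0.005, -0.0333]
eef_rot: [0.001, -0.376, 0.927, -0.003]
wrist_force: [0.1, -1.1, 1.2]
opening: 0.64
t 14.3 pos [ 0.445  -0.005  -0.0333] yaw -135.86 F [ 0.07 -1.12  1.22] open 0.64
shift/row [-0.0459  0.0441 -0.0016] turn total [-0.0021 -0.0001  0.0008]
```

View pics/m9.png

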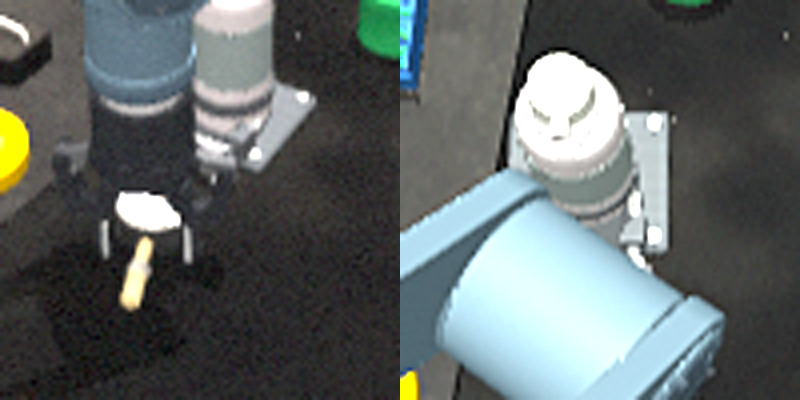

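View pics/w9.png

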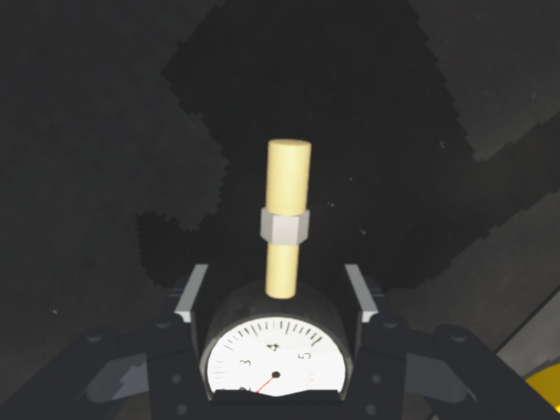

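View pics/s9.png

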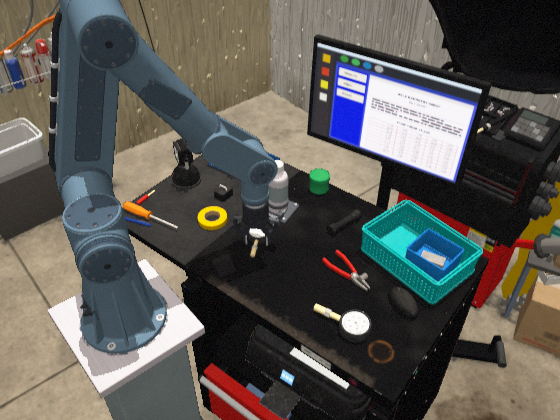

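View pics/t9.png

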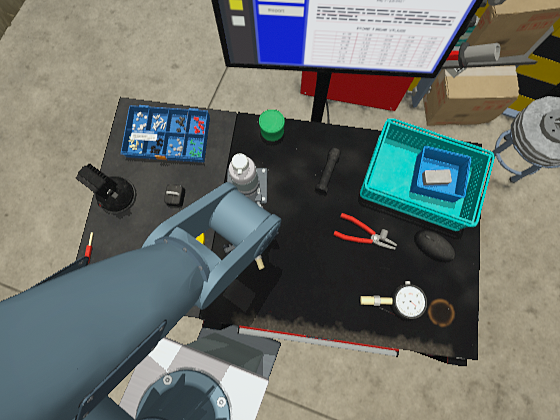

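```bash
python3 - <<'E'
from h import *
t=load("t9")
for h in (.1,.15,.2,.25,.3,.35): print(h,[np.round(ray(t,*p,h)[:2],3) for p in((240,228),(232,184),(280,225),(222,186))])
print([proj(t,(.59,.075,.19)),proj(t,(.445,-.005,.1))])
E
```

```text
0.1 [array([0.46 , 0.031]), array([0.556, 0.091]), array([ 0.501, -0.056]), array([0.543, 0.112])]
0.15 [array([0.453, 0.022]), array([0.544, 0.079]), array([ 0.492, -0.06 ]), array([0.531, 0.099])]
0.2 [array([0.446, 0.014]), array([0.531, 0.067]), array([ 0.482, -0.064]), array([0.519, 0.086])]
0.25 [array([0.439, 0.005]), array([0.519, 0.055]), array([ 0.473, -0.068]), array([0.507, 0.072])]
0.3 [array([ 0.432, -0.004]), array([0.506, 0.043]), array([ 0.463, -0.072]), array([0.496, 0.059])]
0.35 [array([ 0.425, -0.013]), array([0.494, 0.031]), array([ 0.454, -0.076]), array([0.484, 0.046])]
[(np.float64(239.25666948055763), np.float64(160.77676356288444)), (np.float64(251.6495312421758), np.float64(239.2161853893563))]
```

```bash
python3 -m pendant '[[[-0.0208,0.019,0,0,0,0],[-0.0208,0.02,0,0,0,0],[0,0,0,0,0,0]]]'
python3 - <<'E'
from h import *
plan((.4892-.0204,.0366-.020,-.033),-136)
E
```

```text
time_s: 14.82
eef_pos: [0.4452, 0.0072, -0.0335]
eef_rot: [0.001, -0.376, 0.927, -0.003]
wrist_force: [0.2, -0.3, 0.2]
opening: 0.64
t 14.82 pos [ 0.4452  0.0072 -0.0335] yaw -135.85 F [ 0.2  -0.27  0.23] open 0.64
shift/row [-0.1175 -0.0487 -0.0025] turn total [-0.0018 -0.0001  0.0008]
```

```bash
python3 -m pendant '[[[-0.018,-0.0075,0,0,0,0],[-0.02,-0.0085,0,0,0,0],[-0.02,-0.0085,0,0,0,0],[-0.02,-0.0085,0,0,0,0],[-0.015,-0.006,0,0,0,0],[0,0,0,0,0,0]]]'
python3 - <<'E'
from h import *
plan((.4892-.0204,.0366-.020,-.033),-136)
c=shot('scene','s10'); w=shot('wrist','w10'); t=shot('top','t10')
a=cv2.resize(c["pixels"][180:280,220:320],None,fx=4,fy=4,interpolation=cv2.INTER_CUBIC)
b=cv2.resize(t["pixels"][140:240,200:300],(400,400),interpolation=cv2.INTER_CUBIC); cv2.imwrite("pics/m10.png",cv2.convertScaleAbs(np.hstack([a,b]),alpha=1.6))
E
```

```text
time_s: 15.58
eef_pos: [0.464, 0.0153, -0.0339]
eef_rot: [-0.0, -0.376, 0.927, -0.002]
wrist_force: [-0.4, -0.0, 1.7]
opening: 0.641
t 15.57 pos [ 0.464   0.0153 -0.0339] yaw -135.83 F [-0.41 -0.01  1.72] open 0.641
shift/row [-0.0219 -0.0122 -0.0046] turn total [-0.0011 -0.0007  0.0009]
```

View pics/m10.png

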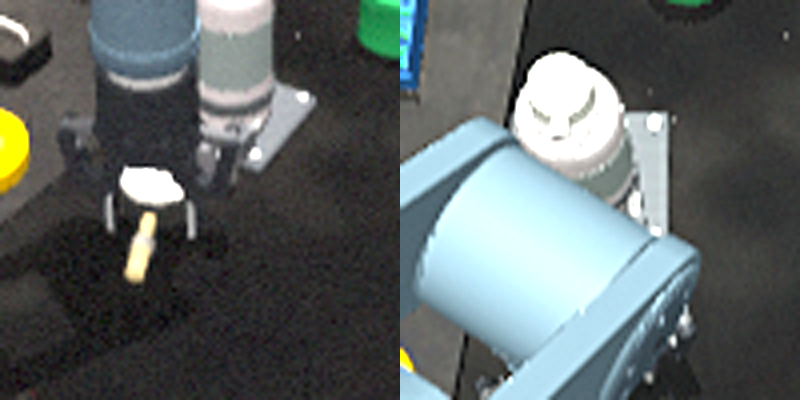

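View pics/w10.png

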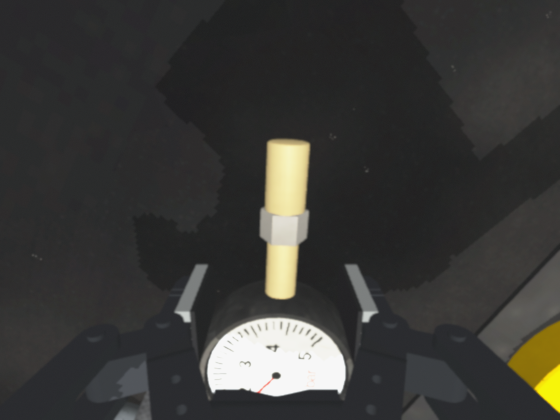

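```bash
python3 -m pendant '[[[-0.012,-0.006,-0.003,0,0,0],[-0.012,-0.006,0,0,0,0],[-0.011,-0.005,0,0,0,0],[0,0,0,0,0,0]]]'
python3 - <<'E'
from h import *
plan((.4892-.0204+.0028,.0366-.020+.001,-.033),-136)
c=shot('scene','s11'); t=shot('wrist','w11')
a=cv2.resize(c["pixels"][200:260,240:300],None,fx=8,fy=8,interpolation=cv2.INTER_CUBIC)
cv2.imwrite("pics/m11.png",cv2.convertScaleAbs(a,alpha=1.6))
E
```

```text
time_s: 16.23
eef_pos: [0.471, 0.0179, -0.0336]
eef_rot: [-0.001, -0.376, 0.927, -0.002]
wrist_force: [-1.3, -0.8, 0.8]
opening: 0.644
t 16.23 pos [ 0.471   0.0179 -0.0336] yaw -135.85 F [-1.33 -0.79  0.76] open 0.644
shift/row [-0.0012 -0.0032 -0.0028] turn total [-0.0008 -0.0009  0.0008]
```

View pics/m11.png

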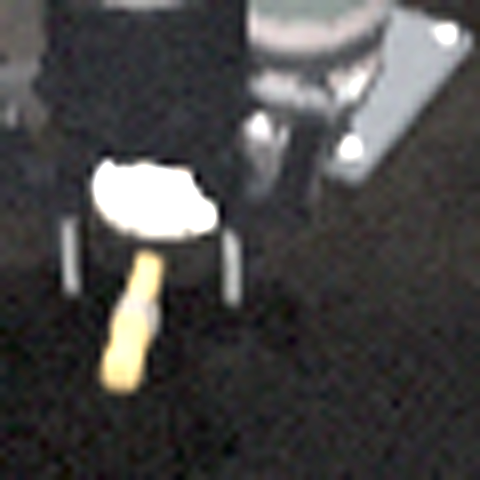

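```bash
python3 -m pendant '[[[0.015,0,0,0,0,0],[0.03,0,0,0,0,0],[0.04,0,0,0,0,0],[0.04,0,0,0,0,0],[0,0,0,0,0,0]]]'
python3 -m pendant '[[[0,0,-0.1,0,0,0],[0,0,-0.1,0,0,0],[0.05,0,-0.2,0,0,0],[0.1,0,-0.2,0,0,0],[0.1,0,-0.2,0,0,0],[0.1,0,-0.1,0,0,0],[0,0,0,0,0,0],[0,0,0,0,0,0]]]'
python3 - <<'E'
from h import *
plan((.4892-.0204+.0028,.0366-.020+.001,.2),-136)
c=shot('scene','s12'); t=shot('wrist','w12'); shot('top','t12')
E
```

```text
time_s: 16.95
eef_pos: [0.4521, -0.001, -0.0334]
eef_rot: [-0.0, -0.376, 0.927, -0.002]
wrist_force: [-0.4, 0.0, 1.1]
opening: 0.642
time_s: 17.95
eef_pos: [0.4003, -0.0505, 0.152]
eef_rot: [0.0, -0.375, 0.927, -0.002]
wrist_force: [-0.7, -0.3, 0.1]
opening: 0.642
t 17.95 pos [ 0.4003 -0.0505  0.152 ] yaw -135.98 F [-0.67 -0.25  0.07] open 0.642
shift/row [-0.4926 -0.0039 -0.2407] turn total [-0.0015 -0.0004  0.0001]
```

View pics/w12.png

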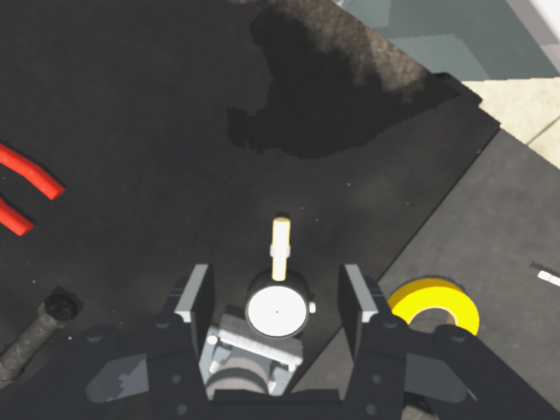

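View pics/t12.png

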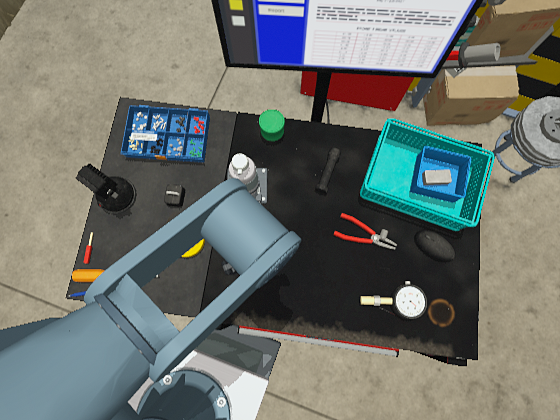

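```bash
python3 - <<'E'
from h import *
w=load("w12")["pixels"][210:410,180:330]
w=cv2.resize(w,None,fx=4,fy=4,interpolation=cv2.INTER_CUBIC)[:,:]
w=w[:800]; w=cv2.convertScaleAbs(w[200:],alpha=1.7); cv2.imwrite("pics/w12c.png",w)
E
```

```text
(no output)
```

View pics/w12c.png

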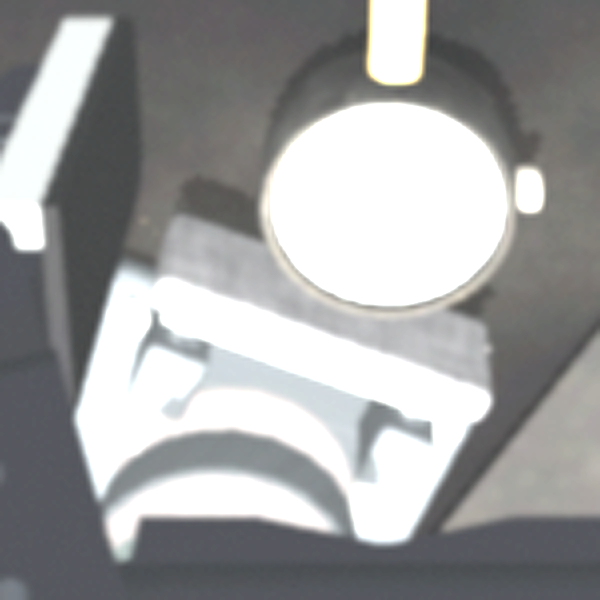

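```bash
python3 - <<'E'
from h import *
c=load("w12"); A=lambda x,y:(180+(x+.5)/4-.5,260+(y+.5)/4-.5)
g=ray(c,*A(389,204),.026)
l=ray(c,*A(160,282),.036); r=ray(c,*A(488,392),.036); l2=ray(c,*A(180,215),.006); r2=ray(c,*A(489,325),.006)
print(g,l,r,np.linalg.norm(l-r),l2,r2,np.linalg.norm(l2-r2))
for a,b in((l,r),(l2,r2)):
    u=(b-a)/np.linalg.norm(b-a); n=np.array([-u[1],u[0]]) ; m=(a+b)/2
    print("along from mid",np.dot((g-m)[:2],u[:2])*1e3,"normal",np.dot((g-m)[:2],n)*1e3,"normal angle",np.degrees(np.arctan2(n[1],n[0])), m)
cap=np.array([.5902,.075]);xs=np.array([np.cos(np.radians(20.8)),np.sin(np.radians(20.8))]);ys=np.array([-xs[1],xs[0]])
d=g[:2]-cap; print("in stop frame",(d@xs+.075)*1e3,d@ys*1e3)
print("tape",ray(c,436,325,.019)) 
E
```

```text
[0.49072548 0.03638835 0.026     ] [0.54021053 0.00729709 0.036     ] [0.50768287 0.08717877 0.036     ] 0.08625039835978723 [0.54136804 0.00905684 0.006     ] [0.50913459 0.09173545 0.006     ] 0.08873977953296434
along from mid 2.4802879134266416 normal 34.859879691059085 normal angle -157.84394288766313 [0.5239467  0.04723793 0.036     ]
along from mid -0.5100124477333217 normal 37.25575519607065 normal angle -158.70096035754256 [0.52525131 0.05039614 0.006     ]
in stop frame -31.702601495640874 -0.7710670283700055
tape [0.39363343 0.16713687 0.019     ]
```

```bash
python3 -m pendant '[[[0,0,-0.05,0,0,0.058],[0,0,-0.05,0,0,0.058],[0,0,-0.05,0,0,0.058],[0,0,-0.05,0,0,0.058],[0,0,-0.05,0,0,0.058],[0,0,-0.05,0,0,0.058],[0,0,0,0,0,0.058],[0,0,0,0,0,0.058]]]' 1
python3 -c "
from h import *
plan((.36,-.33,.25),None,8); print(telemetry.get_obs()['q'])"
```

```text
time_s: 19.1
eef_pos: [0.398, -0.0453, 0.2047]
eef_rot: [-0.008, 0.356, 0.934, -0.001]
wrist_force: [-1.1, 0.5, 0.5]
opening: 0.0
t 19.1 pos [ 0.398  -0.0453  0.2047] yaw 138.23 F [-1.14  0.47  0.53] open 0.0
shift/row [-0.1004 -0.1488 -0.0287] turn total [-0.0023 -0.0046  0.    ]
[-0.40974021 -0.22659967  1.99826772 -0.00226451  1.385934   -1.25120061]
```

```bash
python3 -m pendant '[[[-0.1,-0.149,-0.03,0,0,0],[-0.1,-0.149,-0.03,0,0,0],[-0.1,-0.149,-0.03,0,0,0],[-0.1,-0.149,-0.03,0,0,0],[-0.1,-0.149,-0.03,0,0,0],[-0.1,-0.149,-0.03,0,0,0],[-0.1,-0.149,-0.03,0,0,0]]]'
python3 - <<'E'
from h import *
plan((.36,-.33,.25))
c=shot('top','t13'); s=shot('scene','s13')
cv2.imwrite("pics/t13c.png",cv2.convertScaleAbs(cv2.resize(c["pixels"][150:260,205:305],None,fx=5.4,fy=5.4,interpolation=cv2.INTER_CUBIC),alpha=1.5))
cv2.imwrite("pics/s13c.png",cv2.convertScaleAbs(cv2.resize(s["pixels"][170:270,230:330],None,fx=6,fy=6,interpolation=cv2.INTER_CUBIC),alpha=1.5))
E
```

```text
time_s: 19.98
eef_pos: [0.3639, -0.2956, 0.2381]
eef_rot: [-0.015, 0.353, 0.935, 0.003]
wrist_force: [0.2, 0.2, 0.0]
opening: 0.001
t 19.98 pos [ 0.3639 -0.2956  0.2381] yaw 138.65 F [0.24 0.24 0.  ] open 0.001
shift/row [-0.0972 -0.1426 -0.0614] turn total [-0.0018 -0.0094  0.    ]
```

View pics/t13c.png

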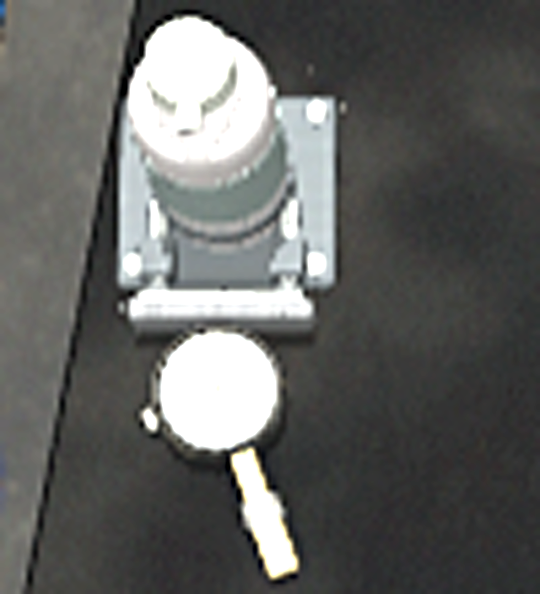

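View pics/s13c.png

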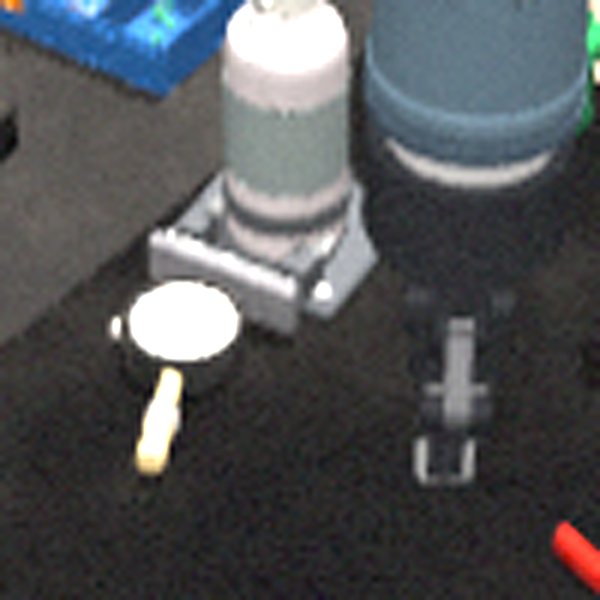

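```bash
python3 - <<'E'
from h import *
a=load("top0")["pixels"].astype(float).mean(2);b=load("t13")["pixels"].astype(float).mean(2)
for lo,hi in((232,242),(242,252),(252,262)):
    print(lo); print(np.round(a[200:218,lo:hi].mean(1)).astype(int)); print(np.round(b[200:218,lo:hi].mean(1)).astype(int))
# registration of pad rows
A=load("top0")["pixels"];B=load("t13")["pixels"]
x=cv2.cvtColor(A,cv2.COLOR_BGR2GRAY)[203:211,231:262].astype(np.float32)
y=cv2.cvtColor(B,cv2.COLOR_BGR2GRAY).astype(np.float32)
best=[]
big=cv2.resize(y[195:220,225:270],None,fx=1,fy=1)
for dy in np.arange(-4,2,.1):
    M=np.float32([[1,0,0],[0,1,-dy]]); s=cv2.warpAffine(y,M,(560,420))[203:211,231:262]
    best.append((float(((s-x)**2)[:5].mean()),round(dy,1)))
print(sorted(best)[:3])
E
```

```text
232
[ 90  84 103  72 161 193 177 169 163 116  68  66  42  28  29  42  50  48]
[ 93  87  89 117 227 212 162 172 133  75  68  51  65  96 129 154 163 171]
242
[ 91  88  81  34 159 202 186 167 158 111  66  62  39  28  28  41  49  48]
[ 93  88  74  93 226 216 165 169 129  63  68  94 196 240 243 243 241 238]
252
[ 93  81 102  80 151 190 180 166 170 127  65  61  39  28  29  40  47  47]
[ 96  87  91 119 172 178 168 173 132  71  68  46  30  38  63  87 103 113]
[(579.70263671875, np.float64(-0.6)), (596.1387329101562, np.float64(-0.5)), (616.73876953125, np.float64(-0.7))]
```

```bash
python3 - <<'E'
from h import *
w=shot('wrist','w13'); s=load("s13"); o=telemetry.get_obs(); P=o["eef_pos"]
for d in (0,.02,.03,.035,.04,.05): print(d,proj(s,P+[0,0,d]),proj(w,P+[0,0,d]))
x=cv2.resize(w["pixels"][200:420,150:410],None,fx=3,fy=3); cv2.imwrite("pics/w13c.png",cv2.convertScaleAbs(x[:600],alpha=3))
E
```

```text
0 (np.float64(302.3023990190452), np.float64(256.8629203283441)) (np.float64(277.01670919715866), np.float64(245.79730211658278))
0.02 (np.float64(302.55241801560004), np.float64(251.10522640261215)) (np.float64(276.8473566869067), np.float64(262.29412413584583))
0.03 (np.float64(302.6793697548382), np.float64(248.1816515225235)) (np.float64(276.7474795098929), np.float64(272.0232743594351))
0.035 (np.float64(302.74334000891184), np.float64(246.7084788901131)) (np.float64(276.69292023109136), np.float64(277.3379562058945))
0.04 (np.float64(302.8076432842277), np.float64(245.2276371029182)) (np.float64(276.6348883616438), np.float64(282.99090708508544))
0.05 (np.float64(302.93725935502596), np.float64(242.24270526255543)) (np.float64(276.5069905657198), np.float64(295.4495778947236))
```

View pics/w13c.png

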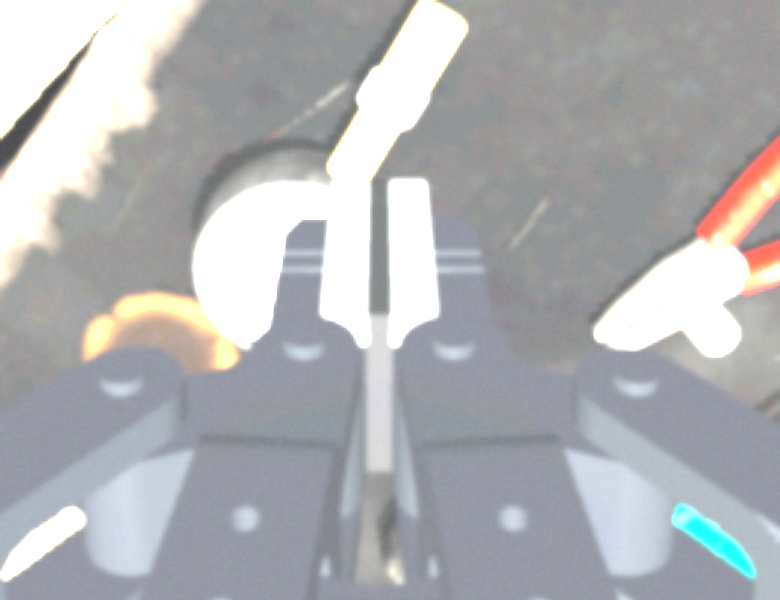

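```bash
python3 -c "
from h import *
plan((.5902,.075,.25),None,9)"
```

```text
t 20.12 pos [ 0.3638 -0.2957  0.2381] yaw 138.51 F [ 0.63  1.01 -0.55] open 0.002
shift/row [ 0.0424  0.2375 -0.0067] turn total [-0.0018 -0.0094  0.    ]
```

```bash
python3 -m pendant '[[[0.042,0.237,-0.02,-0.001,-0.005,0],[0.042,0.237,-0.01,-0.001,-0.004,0],[0.042,0.237,-0.007,0,0,0],[0.042,0.237,-0.007,0,0,0],[0.042,0.237,-0.007,0,0,0],[0.042,0.237,-0.007,0,0,0],[0.042,0.237,-0.007,0,0,0],[0.04,0.2,-0.007,0,0,0],[0,0,0,0,0,0]]]'
python3 -c "
from h import *
plan((.5902,.075,.22),140)"
```

```text
time_s: 21.25
eef_pos: [0.5611, 0.0509, 0.245]
eef_rot: [-0.008, 0.35, 0.937, 0.003]
wrist_force: [-0.7, 0.2, 0.1]
opening: 0.001
t 21.25 pos [0.5611 0.0509 0.245 ] yaw 138.98 F [-0.67  0.18  0.14] open 0.001
shift/row [-0.0327  0.1865  0.1242] turn total [ 0.     -0.0053 -0.0057]
```

```bash
python3 -m pendant '[[[-0.016,0.093,0.03,0,-0.003,-0.003],[-0.016,0.093,0.03,0,-0.003,-0.003],[0,0,0,0,0,0]]]'
python3 - <<'E'
from h import *
plan((.5902,.075,.19),140)
s=shot('scene','s14');w=shot('wrist','w14')
cv2.imwrite("pics/s14c.png",cv2.resize(s["pixels"][110:230,230:330],None,fx=5,fy=5,interpolation=cv2.INTER_CUBIC))
E
```

```text
time_s: 21.62
eef_pos: [0.5902, 0.0768, 0.2302]
eef_rot: [0.0, 0.341, 0.94, -0.001]
wrist_force: [-0.3, -0.5, 0.4]
opening: 0.001
t 21.62 pos [0.5902 0.0768 0.2302] yaw 140.16 F [-0.32 -0.47  0.36] open 0.001
shift/row [-0.0055 -0.0063  0.2011] turn total [-0.0006  0.0003  0.0009]
```

View pics/s14c.png

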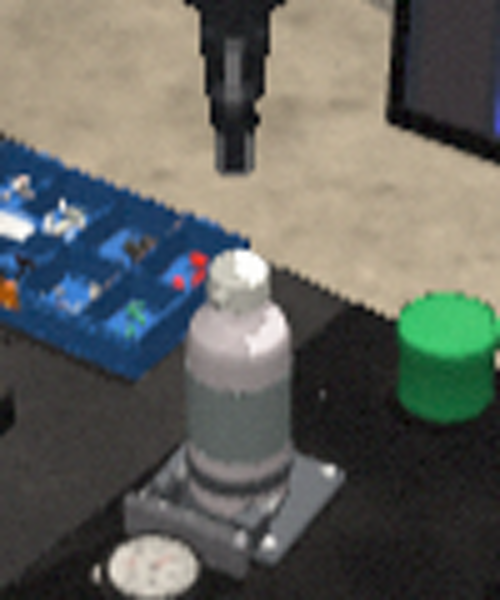

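View pics/w14.png

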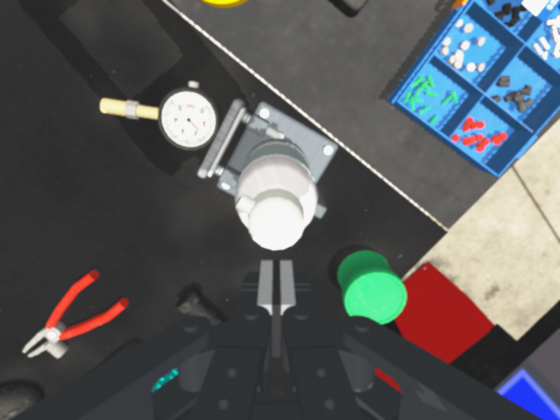

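```bash
python3 - <<'E'
from h import *
w=load("w14");s=load("s14")
print(proj(w,(.5902,.075,.19)),proj(s,(.5902,.075,.19)),"seen", 230+240/5,110+265/5)
print(ray(w,275,222,.19))
cv2.imwrite("pics/w14c.png",cv2.resize(w["pixels"][150:320,200:350],None,fx=4,fy=4)[:600])
E
```

```text
(np.float64(273.4609280384031), np.float64(222.55011995826015)) (np.float64(277.66054048084504), np.float64(163.94813431973967)) seen 278.0 163.0
[0.59054169 0.07600008 0.19      ]
```

View pics/w14c.png

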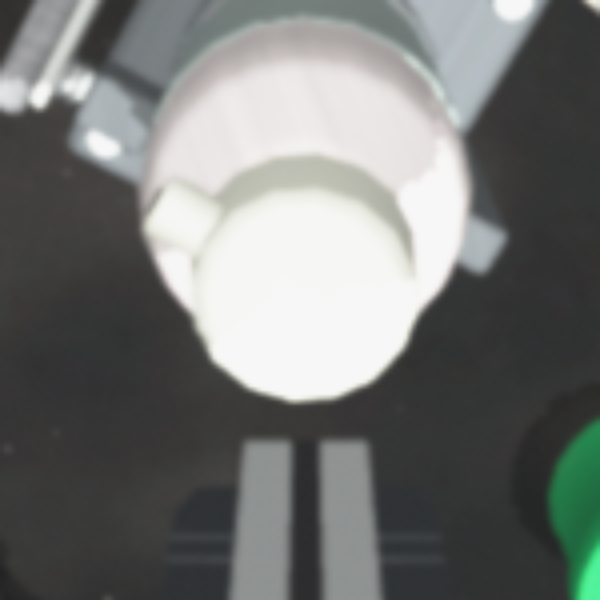

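```bash
python3 -m pendant '[[[-0.004,-0.005,0.08,0,0,0],[0,0,0.1,0,0,0],[0,0,0.07,0,0,0],[0,0,0,0,0,0]]]'
python3 -m pendant '[[[0,0,0.02,0,0,0],[0,0,0,0,0,0]]]'
python3 -c "
from h import *
plan((.5905,.0757,.17),140)"
```

```text
time_s: 22.22
eef_pos: [0.589, 0.0721, 0.1777]
eef_rot: [0.0, 0.343, 0.939, -0.001]
wrist_force: [0.0, -0.5, 0.0]
opening: 0.002
time_s: 22.48
eef_pos: [0.5894, 0.0718, 0.1742]
eef_rot: [0.001, 0.343, 0.939, -0.001]
wrist_force: [-0.5, 0.5, -0.4]
opening: -0.004
t 22.48 pos [0.5894 0.0718 0.1742] yaw 139.89 F [-0.5   0.52 -0.44] open -0.004
shift/row [0.0086 0.0185 0.0209] turn total [-0.0006  0.0007 -0.0006]
```

```bash
python3 -m pendant '[[[0.0086,0.018,0.015,0,0,0],[0,0,0.013,0,0,0]]]'
python3 -m pendant '[[[0,0,0.013,0,0,0],[0,0,0.013,0,0,0]]]'
python3 -m pendant '[[[0,0,0.013,0,0,0],[0,0,0,0,0,0]]]'
python3 -m pendant '[[[0,0,0.013,0,0,0],[0,0,0,0,0,0]]]'
```

```text
time_s: 22.72
eef_pos: [0.5913, 0.0759, 0.1695]
eef_rot: [0.002, 0.343, 0.939, -0.001]
wrist_force: [-0.5, 0.1, -0.3]
opening: -0.003
time_s: 22.98
eef_pos: [0.5915, 0.0761, 0.1642]
eef_rot: [0.002, 0.343, 0.939, -0.001]
wrist_force: [0.1, 0.5, 0.4]
opening: 0.001
time_s: 23.22
eef_pos: [0.5913, 0.0761, 0.1611]
eef_rot: [0.002, 0.343, 0.939, -0.001]
wrist_force: [0.1, -0.8, 0.1]
opening: 0.003
time_s: 23.48
eef_pos: [0.5916, 0.076, 0.1589]
eef_rot: [0.002, 0.343, 0.939, -0.001]
wrist_force: [-0.8, 0.5, 1.7]
opening: 0.005
```

Contact looks likely near TCP z ≈ 0.159. I'll continue in small steps.

```bash
for i in 1; do python3 -m pendant '[[[0,0,0.01,0,0,0],[0,0,0,0,0,0]]]'
python3 -m pendant '[[[0,0,0.01,0,0,0],[0,0,0,0,0,0]]]'
python3 -m pendant '[[[0,0,0.01,0,0,0],[0,0,0,0,0,0]]]'; done
python3 - <<'E'
from h import *
s=shot('scene','s15')
cv2.imwrite("pics/s15c.png",cv2.resize(s["pixels"][110:230,230:330],None,fx=5,fy=5,interpolation=cv2.INTER_CUBIC))
E
```

```text
time_s: 23.72
eef_pos: [0.5917, 0.076, 0.1573]
eef_rot: [0.002, 0.343, 0.939, -0.001]
wrist_force: [-1.3, 0.4, 2.7]
opening: 0.001
time_s: 23.98
eef_pos: [0.5918, 0.076, 0.1555]
eef_rot: [0.002, 0.343, 0.939, -0.001]
wrist_force: [-1.3, -0.4, 3.8]
opening: -0.005
time_s: 24.22
eef_pos: [0.5918, 0.076, 0.1535]
eef_rot: [0.002, 0.343, 0.939, -0.001]
wrist_force: [-2.1, -0.5, 3.8]
opening: 0.001
```

View pics/s15c.png

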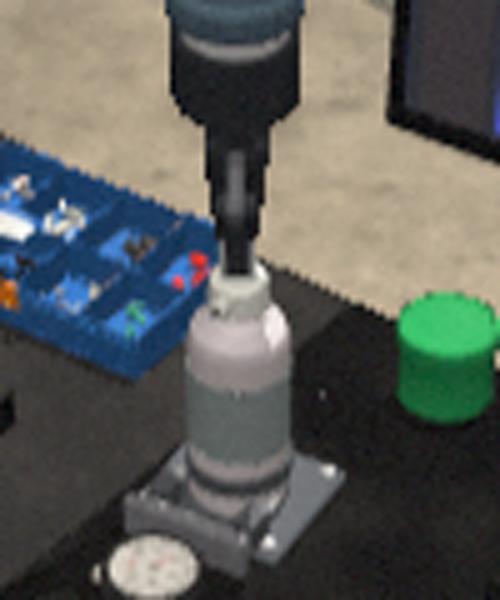

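```bash
python3 -m pendant '[[[0,0,0.01,0,0,0],[0,0,0,0,0,0]]]'
python3 -m pendant '[[[0,0,0.01,0,0,0],[0,0,0,0,0,0]]]'
python3 -m pendant '[[[0,0,0.008,0,0,0],[0,0,0,0,0,0]]]'
```

```text
time_s: 24.52
eef_pos: [0.5918, 0.076, 0.1517]
eef_rot: [0.002, 0.343, 0.939, -0.001]
wrist_force: [-1.4, -0.3, 4.0]
opening: 0.001
time_s: 24.78
eef_pos: [0.5919, 0.076, 0.1501]
eef_rot: [0.003, 0.343, 0.939, -0.001]
wrist_force: [-2.3, -0.9, 5.2]
opening: 0.004
time_s: 25.02
eef_pos: [0.5921, 0.076, 0.1503]
eef_rot: [0.003, 0.343, 0.939, -0.001]
wrist_force: [-2.9, -0.0, 4.2]
opening: 0.0
```

```bash
python3 -m pendant '[[[0,0,0.01,0,0,0],[0,0,0,0,0,0]]]'
python3 -m pendant '[[[0,0,0.014,0,0,0],[0,0,0,0,0,0]]]'
python3 - <<'E'
from h import *
s=shot('scene','s16')
cv2.imwrite("pics/s16c.png",np.hstack([cv2.resize(x[155:190,262:292],None,fx=12,fy=12,interpolation=cv2.INTER_CUBIC) for x in (load("s14")["pixels"],s["pixels"])]))
E
```

```text
time_s: 25.28
eef_pos: [0.5923, 0.076, 0.1504]
eef_rot: [0.003, 0.342, 0.94, -0.001]
wrist_force: [-3.1, -0.2, 4.7]
opening: 0.001
time_s: 25.52
eef_pos: [0.5927, 0.076, 0.1505]
eef_rot: [0.004, 0.342, 0.94, -0.001]
wrist_force: [-2.9, 0.4, 4.3]
opening: -0.009
```

View pics/s16c.png

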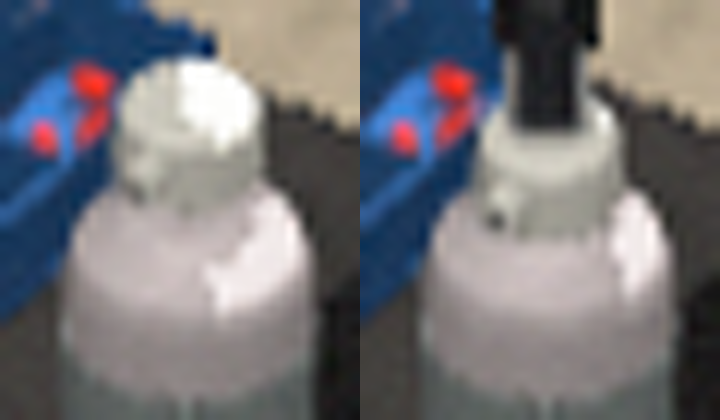

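```bash
python3 -m pendant '[[[0,0,-0.03,0,0,0],[0,0,-0.06,0,0,0],[0,0,-0.12,0,0,0],[0,0,-0.15,0,0,0],[0,0,-0.15,0,0,0],[0,0,0,0,0,0]]]'
python3 -m pendant '[[[0,-0.2,-0.03,0,0,0],[0,-0.25,0,0,0,0],[0,-0.25,0,0,0,0],[0,-0.25,0,0,0,0],[0,-0.25,0,0,0,0],[0,-0.2,0,0,0,0],[0,0,0,0,0,0],[0,0,0,0,0,0],[0,0,0,0,0,0]]]'
python3 - <<'E'
from h import *
plan((.36,-.33,.25))
c=shot('top','t17'); s=shot('scene','s17')
a=cv2.resize(c["pixels"][150:250,205:305],(400,400),interpolation=cv2.INTER_CUBIC)
b=cv2.resize(s["pixels"][150:250,230:330],(400,400),interpolation=cv2.INTER_CUBIC)
cv2.imwrite("pics/m17.png",np.hstack([a,b]))
d=[cv2.absdiff(load("t13")["pixels"],c["pixels"])[150:250,205:305].max(), ]
x=load("t13")["pixels"].astype(float).mean(2);y=c["pixels"].astype(float).mean(2)
print(np.abs(x-y)[150:255,205:270].max()); print(np.round(y[200:218,242:252].mean(1)).astype(int))
E
```

```text
time_s: 26.32
eef_pos: [0.5919, 0.0763, 0.2554]
eef_rot: [0.004, 0.342, 0.94, -0.001]
wrist_force: [0.0, -0.7, 1.3]
opening: 0.001
time_s: 27.45
eef_pos: [0.4036, -0.1413, 0.2519]
eef_rot: [-0.002, 0.342, 0.94, -0.0]
wrist_force: [0.6, -0.1, 0.2]
opening: -0.005
t 27.45 pos [ 0.4036 -0.1413  0.2519] yaw 140.04 F [ 0.65 -0.08  0.24] open -0.005
shift/row [-0.439  -0.863   0.0096] turn total [-0.0005 -0.0011  0.    ]
202.0
[ 91  87  72  90 222 213 162 160 131  97 122 140 163 168 168 169 169 169]
```

View pics/m17.png

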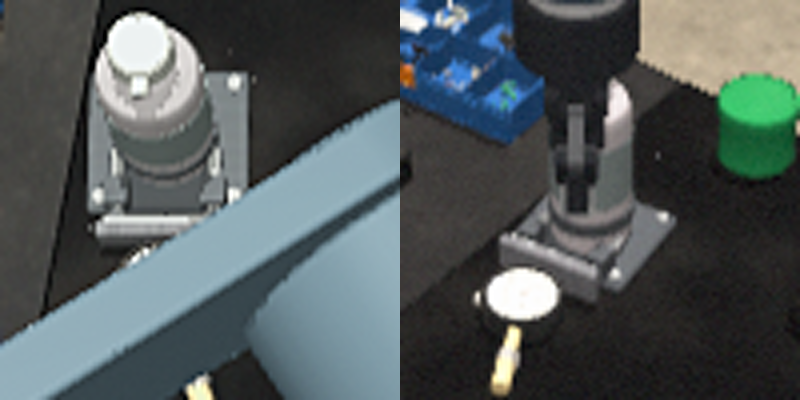

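View pics/t17.png

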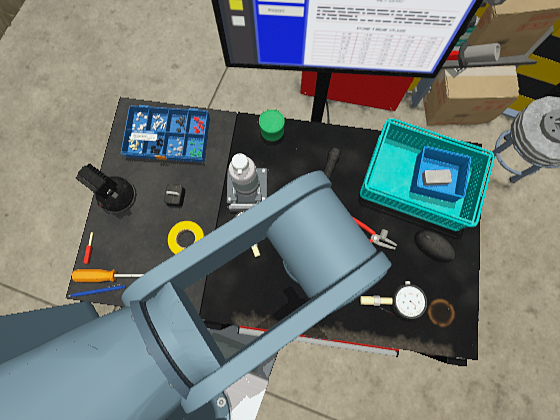

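```bash
python3 -m pendant '[[[-0.1,-0.13,0,0,0,0],[-0.12,-0.16,0,0,0,0],[-0.12,-0.16,0,0,0,0],[-0.1,-0.13,0,0,0,0],[0,0,0,0,0,0],[0,0,0,0,0,0]]]'
python3 - <<'E'
from h import *
c=shot('top','t18'); s=shot('scene','s18')
a=cv2.resize(c["pixels"][150:250,205:305],(400,400),interpolation=cv2.INTER_CUBIC)
b=cv2.resize(s["pixels"][150:250,230:330],(400,400),interpolation=cv2.INTER_CUBIC)
cv2.imwrite("pics/m18.png",np.hstack([a,b]))
x=load("t13")["pixels"].astype(float).mean(2);y=c["pixels"].astype(float).mean(2)
for lo,hi in((232,242),(242,252)): print(np.round(x[200:218,lo:hi].mean(1)).astype(int)); print(np.round(y[200:218,lo:hi].mean(1)).astype(int))
z=load("top0")["pixels"].astype(float).mean(2); print("cap diff",np.abs(z-y)[150:185,225:262].mean())
E
```

```text
time_s: 28.3
eef_pos: [0.4004, -0.2868, 0.2512]
eef_rot: [-0.002, 0.337, 0.942, 0.001]
wrist_force: [0.2, -0.1, -0.4]
opening: 0.005
[ 93  87  89 117 227 212 162 172 133  75  68  51  65  96 129 154 163 171]
[ 93  87  89 117 226 212 162 172 133  75  68  51  65  95 128 154 163 171]
[ 93  88  74  93 226 216 165 169 129  63  68  94 196 240 243 243 241 238]
[ 93  88  74  93 226 216 164 169 129  63  68  94 196 240 243 243 241 237]
cap diff 2.1884169884169884
```

View pics/m18.png

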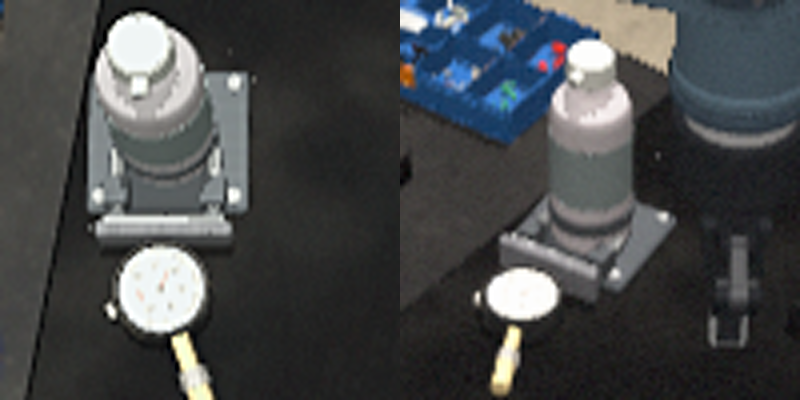

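```bash
python3 -c "
from h import *
print(ray(load('t18'),204.6+162.5/4,149.6+291/4,.026)); print(ctrl.hand_in())"
```

```text
[0.48970873 0.03714582 0.026     ]
the job is handed in; nothing more can be done
None
```

The gauge is resting against the padded stop, and the canister cap was pressed down and sprang back. I handed the job in at about 28 s.

**Gauge:** I slid the smaller gauge without lifting it, cradled between the half-closed fingers from its stem side. The push forces I read stayed around 2 N or less. I then let go by backing the fingers off and raising the arm.

**Cap:** I pressed it with closed fingers until it stopped moving, about 9 to 9.5 mm down at roughly 5 N, then lifted off.

**Last checks:**
- **Gauge position:** in the final top view its centre is at about (0.490, 0.037), within 1 mm of the target (0.489, 0.037) and about 1 mm from the pad's middle.
- **Contact:** the pad sits about 1.5 mm in and looked the same 8 s apart, so the gauge is holding it.
- **Cap and surroundings:** the cap is back up, I saw no sign that the bystanders had moved, and the arm was clear.

**Readings that disagreed:**
- **Fingertips:** they were about 35 to 40 mm higher than the reported TCP, both in the pictures and by touch. I worked from the pictures, so the reported TCP height was below zero during the slide.
- **Contact distance:** one wrist-camera measurement put the gauge 2 to 4 mm short of the pad. I trusted the pad's visible displacement over it.

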